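# Rehang the lift-off guard door of a bench wire stripper

### The job

Take the guard door with the two hinge knuckles out of the rack, hang it on the wire stripper so that both knuckles sit fully down on their pins and the door is shut across the front opening. Then turn the winged stud clockwise a quarter turn until its tongue lies over the top of the door and the stud drops into its catch. Leave the blank panel, the wire reel, the label roll and the parts bin where they are.

Things in the scene. Friction and masses are not known exactly. Their poses are not given: they have to be found in the camera images.
- door_mid (a point): Middle of the loose grey guard door: upright flat panel 10 mm thick (its x), 150 mm wide (y), 110 mm tall (z), 0.3 to 0.5 kg; this point is 55 mm from its lower and upper edges. +y points to the edge with the two steel hinge knuckles; the -x face, with a dark window, is the outside. It can be taken from above by its upper edge, one finger on each face.
- rack: Low black rack, fixed, 120 mm deep (its x), 110 mm wide (its y); origin at the centre of its underside. Two parallel slots along its y, 30 mm either side of its centre in x, floors 10 mm above the bench, walls to 38 mm above the bench. The door stands loose and upright in one slot, knuckles to the rack's +y, the blank panel in the other.
- knuckle_low (a point): Lower hinge knuckle of the door: upright steel tube, 22 mm outside, 11 mm bore, 20 mm tall, open at both ends. The point is the centre of its lower mouth: 88 mm along the door's +y from door_mid and 45 mm below it. Axes as the door.
- knuckle_high (a point): Upper hinge knuckle, the same kind of tube; the point is the centre of its lower mouth: 88 mm along the door's +y from door_mid and 13 mm above it, so 58 mm above knuckle_low. Axes as the door.
- pin_low (a point): Foot of the wire stripper's lower hinge pin, 30 mm above the bench, on the top of a bracket, where the knuckle's lower mouth rests. Pin 8 mm thick, 18 mm tall, tapered over its top 6 mm. Axes of the machine (fixed, grey, 200 mm wide): front looks to -x, +y to the hinge side, z up. The hinge-side cheek stands 14 mm behind the pins' axis.
- pin_high (a point): Foot of the upper pin, the same, 58 mm above the lower. Its bracket (8 mm thick, 12 mm out in front of the pin axis) overhangs the lower pin, so the door cannot come straight down from high up: bring it in from the front (-x), raised more than 18 mm so the knuckles clear the pin tips and less than 30 mm so the lower one passes under the bracket, then lower it.
- door_place (a point): Where door_mid is, with these axes, when the door is hung and shut: 88 mm in -y from the pins and 75 mm above the bench (door's upper edge 130 mm above the bench). The door's lower edge is then 1 mm above a sill and its back 2 mm in front of the cheek at the free end. The brackets begin 5 mm beyond the panel's hinge edge.
- bay_mid (a point): Middle of the mouth of the open-topped bay behind the shut door, 130 mm above the bench: 100 mm wide (y), open 57 mm deep from the door's back (x), free to 50 mm below this point, so a finger can go down behind the door. The machine's top behind it is 135 mm above the bench; from 140 mm behind the door plane a control head rises to 195 mm. Machine axes.
- keeper_wing (a point): Middle of the black wing of the winged stud on the free-end cheek, on its vertical axis, 155 mm above the bench before the drop. Wing 9 mm thick (this x), 32 mm long (y), 25 mm tall (z). Under it, 12 mm below this point, a steel tongue 14 mm wide reaches 38 mm along this -y. Axis 32 mm behind the door plane, 7 mm inside the door's free edge. Can be gripped from above.
- keeper (a joint): Angle of the winged stud, rad, growing clockwise seen from above. 0: tongue points along the machine's -y, clear of the door (it starts near there). 1.57: tongue points to the front, over the door's upper edge. Stops at -0.2 and 1.62. Takes less than 0.1 Nm to turn.
- stud (a joint): How far the winged stud has dropped, m. 0: up, on its ledge, tongue 7 mm above the shut door's upper edge. A spring of about 5 N pushes it down; past about 1.5 rad it drops 5 mm (0.005) once nothing holds it up (a firm grip on the wing can), and is then locked against turning back.
- blank_mid (a point): Middle of the blank cover panel, to be left alone: the same grey sheet, 10 x 150 x 110 mm, but without knuckles; stands in the other slot of the rack.
- reel: Wire reel lying flat on the bench in front of the machine, to be left alone: 80 mm in diameter, 55 mm tall; origin at the centre of its underside.
- labels: Roll of labels on the machine's top behind the bay, to be left alone: 52 mm in diameter, 24 mm tall; origin at the centre of its underside.
- bin: Open grey parts bin beyond the rack, to be left alone: 80 x 110 mm, 50 mm tall; origin at the centre of its underside.
Things that resemble listed ones, but are neither listed nor needed, are in the scene too. What is shaped like the part that bears door_mid but orange or purple is not meant.

How it is judged:
By the outcome, as a careful person would: the job done as asked, in the order asked, and still so for the second after the job is handed in, with the robot touching nothing.
It also fails if it takes over 64 s, if anything falls off the work surface, if the arm or the gripper's body presses on something with over 40 N, if the wrist force passes 120 N, or if a joint passes its speed limit or range.

### The arm

A 6-joint arm with a two-finger parallel gripper is mounted at the origin on the work surface. World frame = base frame: x ahead of the robot, y to its left, z up, the work surface at z = 0. Lengths are in m, angles in rad, forces in N, time in s.
With the tool pointing down it reaches from about 0.3 to 0.875 m from the base axis. Payload 6.4 kg.
Tool frame: the origin (TCP) lies at the very end of the fingers, on their centre line; the grasp point (between the pads) lies grip_point_offset behind it (grip_point_offset is the distance from the TCP to the grasp point, in m); y points along the fingers, x is the direction in which the jaws open and shut, and the axes are right-handed (so a half turn about y gives the same grasp; the last joint's range is limited). The gripper opens to 85 mm and grips with 20 to 120 N. Pads are 22 mm wide; open, the fingers measure 114 mm over their backs; the gripper's body (76 mm by 85 mm) begins 54 mm behind the grasp point. The pads swing forward as they close: fully open they stand 13 mm farther back than shut.
Start: joints at [1.044, 0.181, 1.607, -0, 1.354, -0.206], TCP at [0.181, 0.546, 0.207] pointing down, gripper open.
Joint ranges: [-2.99, 2.99], [-0.89, 2.07], [0.3, 2.58], [-1.14, 4.28], [0, 2.63], [-3.12, 3.12]. Speed limits (rad/s): [2.57, 2.57, 3.01, 3.14, 3.14, 3.14].

### API

Orientations are given as a unit quaternion [w, x, y, z].
In Python, from bench import get_obs, camera, camera_model, hand_in, grip_point_offset gives the robot as it stands.
- The arm moves only by the shell command python3 -m jog 'ROWS'. ROWS is JSON, a list of rows, each a list of 7 numbers: the shift along the tool's x, y, z in mm, then the turn, a rotation vector about the tool's x, y, z in degrees, then the gripper's target within -1 to 1 (shut at 1, half-way at 0, fully open at -1). In form: [[x, y, z, ax, ay, az, grip], ...]. A call has 1 to 8 rows; each row shifts and turns the commanded pose from where the row before left it, along the tool's axes as they then stand; what a row does not reach is not made up. A row lasts 1/12 s, in which the tool goes at most 41.7 mm and 7.16 degrees, less where a joint would pass 70% of its speed; a pose out of reach is approached as far as the arm can. A call is refused whole if a number of a shift passes 41.7 or a number of a turn 7.16, either way. A call with a gripper value outside its range is refused whole. The fingers move at their own pace and stop on an object; the grip force is fixed at half the most. Time passes only in rows, so rows that do not move let the fingers close. It gives the time, the measured TCP pose, the force and the opening at its end, in the units of the state.
- get_obs(): the state, without advancing time (a new reading comes with each control period).
- camera(name): name is "side" or "top"; returns the picture (400x640x3 uint8, blue, green, red); there is no depth.
- camera_model(name): a dict with "K" (3x3 intrinsics, pixels), "distortion" ([k1, k2, p1, p2, k3] as OpenCV has them; the pictures are not rectified), "pose" (4x4, takes a point from camera to world coordinates). Camera axes: x right, y down, z forward; pixel columns grow to the right and rows downward; lengths in m; the calibration is good to about 2 mm. A picture is of the moment at which its call begins. camera_model takes no time and is no camera call.
- hand_in(): hands the job in, once; it reports no verdict.
The state is a dict: "time_s": time; "q": joint angles; "dq": joint speeds; "joint_efforts": joint torques, N m; "eef_pos": TCP position; "eef_rot": TCP orientation; "wrist_force": force on the tool from outside, world axes, zero at the start; "torque": the same for the moment, N m; "opening": opening from 0.0 (shut) to 1.0 (fully open).
Only numpy, scipy, OpenCV 4.12 (cv2) and the standard library are available. Lean on these libraries where they do the work, as an engineer would, in place of code of your own. Each camera call takes 0.05 s, during which the arm holds its last target.

## Working session

There is one attempt and no reset: what is moved stays moved. The work goes in short steps, Python scripts to look and compute and a shell command to move; the robot and the scene stay as the last step left them, time stands still between calls to the robot, and variables do not carry over. Pictures are saved under pics/ and viewed, and the job is handed in when it is done.

```bash
mkdir -p pics; ls; python3 - <<'E'
from bench import *
import cv2, numpy as np
print(get_obs()); print(grip_point_offset)
for n in ("side","top"):
    cv2.imwrite(f"pics/{n}0.png",camera(n)); m=camera_model(n); print(n,m)
E
```

```text
pics
{'time_s': 0.0, 'q': array([ 1.04367937e+00,  1.81538403e-01,  1.60801724e+00,  3.59448751e-06,
        1.35379541e+00, -2.06273513e-01]), 'dq': array([-0.00089727, -0.00152704,  0.00131155,  0.00132732,  0.00027764,
       -0.0006451 ]), 'joint_efforts': array([ 6.72795818e-05, -4.44878411e+01, -3.51324499e+01, -4.10464281e-04,
        9.28324676e-03,  5.80815225e-06]), 'eef_pos': array([0.1809971 , 0.54514133, 0.20628121]), 'eef_rot': array([-0.57319558,  0.57369884,  0.41314387, -0.41428085]), 'wrist_force': array([-0.26294097, -0.32065943, -0.55992599]), 'torque': array([-0.04054817, -0.02588829,  0.09094975]), 'opening': 0.9980625699887963}
0.0187
side {'K': array([[366.5956363 ,   0.        , 315.03206906],
       [  0.        , 366.5956363 , 199.25974034],
       [  0.        ,   0.        ,   1.        ]]), 'distortion': array([0.01338746, 0.        , 0.        , 0.        , 0.        ]), 'pose': array([[ 0.97213681, -0.15269147,  0.17786325,  0.39315939],
       [-0.23430923, -0.61023595,  0.7567769 , -0.67005893],
       [-0.00701483, -0.77736568, -0.62900985,  0.60269266],
       [ 0.        ,  0.        ,  0.        ,  1.        ]])}
top {'K': array([[469.60202999,   0.        , 323.89587726],
       [  0.        , 469.60202999, 198.92388467],
       [  0.        ,   0.        ,   1.        ]]), 'distortion': array([-0.09546853,  0.        ,  0.        ,  0.        ,  0.        ]), 'pose': array([[ 0.01746654, -0.99904546,  0.0400386 ,  0.4639065 ],
       [-0.99968608, -0.01816915, -0.01725205, -0.04401924],
       [ 0.01796305, -0.03972469, -0.99904919,  1.39912368],
       [ 0.        ,  0.        ,  0.        ,  1.        ]])}
```

View pics/side0.png

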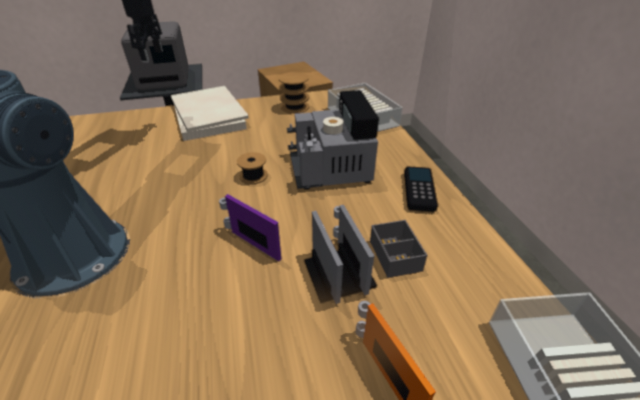

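View pics/top0.png

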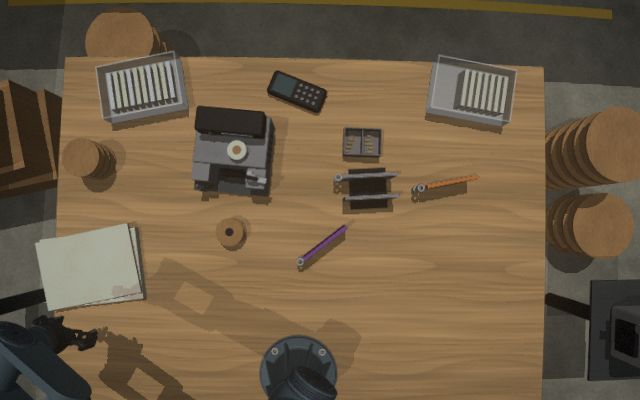

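The door with knuckles appears to be in the far slot: its knuckle is near (338,180) in the top view. The machine is around (233,150) and the reel at (231,233). I'll zoom in next.

```bash
python3 - <<'E'
import cv2
t=cv2.imread("pics/top0.png"); s=cv2.imread("pics/side0.png")
cv2.imwrite("pics/t_mach.png",cv2.resize(t[95:215,180:290],None,fx=5,fy=5,interpolation=cv2.INTER_CUBIC))
cv2.imwrite("pics/t_rack.png",cv2.resize(t[115:220,320:420],None,fx=5,fy=5,interpolation=cv2.INTER_CUBIC))
cv2.imwrite("pics/s_mach.png",cv2.resize(s[80:200,270:400],None,fx=5,fy=5,interpolation=cv2.INTER_CUBIC))
cv2.imwrite("pics/s_rack.png",cv2.resize(s[190:310,290:440],None,fx=5,fy=5,interpolation=cv2.INTER_CUBIC))
E
```

```text
(no output)
```

View pics/t_mach.png

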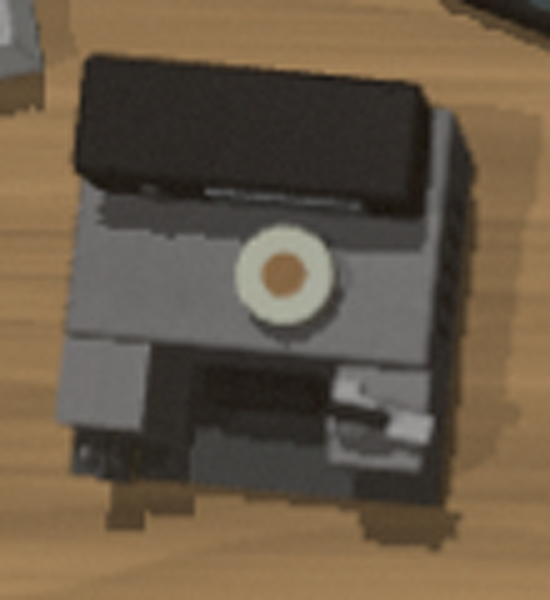

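View pics/t_rack.png

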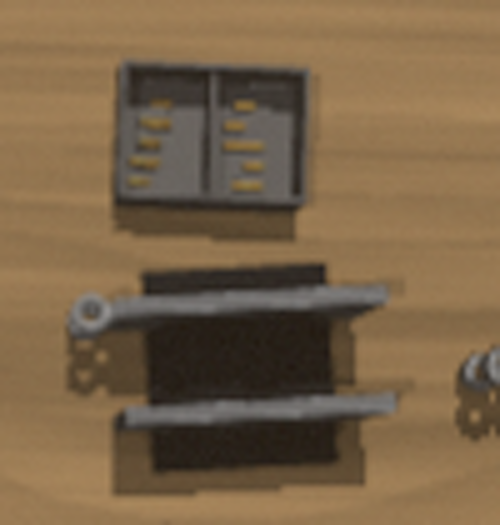

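View pics/s_mach.png

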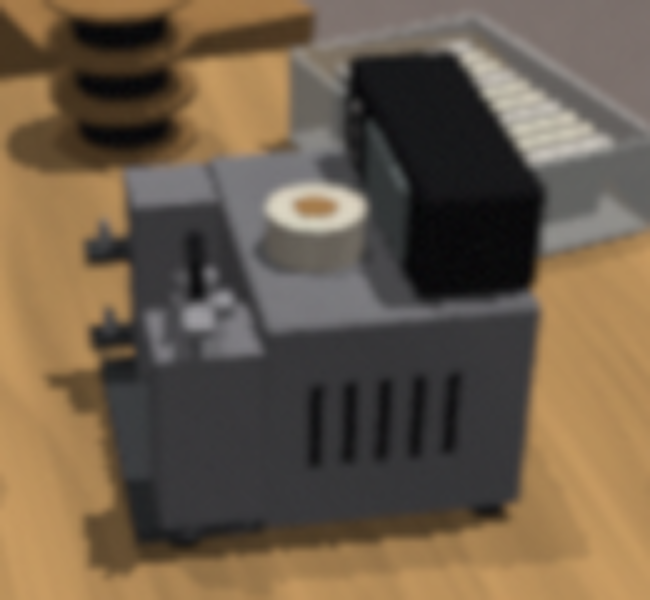

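View pics/s_rack.png

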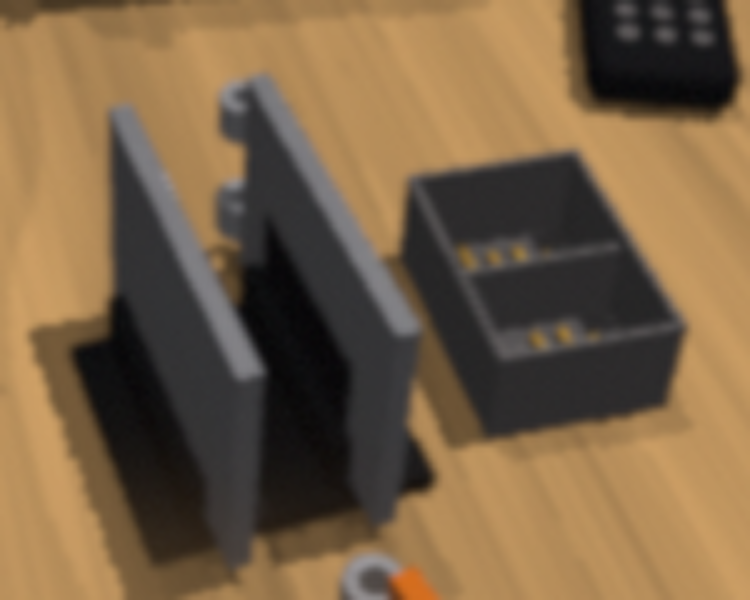

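```bash
cat > h.py <<'E'
import numpy as np, cv2
from bench import camera_model
M={n:camera_model(n) for n in ("side","top")}
def ray(n,u,v):
    m=M[n]; p=cv2.undistortPoints(np.array([[[u,v]]],float),m["K"],m["distortion"])[0,0]
    d=m["pose"][:3,:3]@np.array([p[0],p[1],1.]); return m["pose"][:3,3],d/np.linalg.norm(d)
def atz(n,u,v,z):
    o,d=ray(n,u,v); return o+d*(z-o[2])/d[2]
def tri(us,ut):
    (o1,d1),(o2,d2)=ray("side",*us),ray("top",*ut)
    A=np.stack([d1,-d2],1); s=np.linalg.lstsq(A,o2-o1,rcond=None)[0]
    a,b=o1+s[0]*d1,o2+s[1]*d2; return (a+b)/2,np.linalg.norm(a-b)
def proj(n,P):
    m=M[n]; T=np.linalg.inv(m["pose"]); r=cv2.Rodrigues(T[:3,:3])[0]
    return cv2.projectPoints(np.array([P],float),r,T[:3,3],m["K"],m["distortion"])[0][0,0]
def crop(n,src,x0,y0,x1,y1,f,out,g=1.0):
    im=cv2.imread(src)[y0:y1,x0:x1]; im=cv2.resize(im,None,fx=f,fy=f,interpolation=cv2.INTER_NEAREST)
    im=np.clip(im.astype(float)*g,0,255).astype(np.uint8)
    for i in range(x0,x1):
        if i%10==0: cv2.line(im,((i-x0)*f,0),((i-x0)*f,6),(0,0,255)); cv2.putText(im,str(i),((i-x0)*f,18),0,.4,(0,0,255))
    for j in range(y0,y1):
        if j%10==0: cv2.line(im,(0,(j-y0)*f),(6,(j-y0)*f),(0,0,255)); cv2.putText(im,str(j),(8,(j-y0)*f+4),0,.4,(0,0,255))
    cv2.imwrite(out,im)
E
python3 - <<'E'
from h import *
crop("top","pics/top0.png",188,100,278,204,7,"pics/a1.png",1.6)
crop("side","pics/side0.png",280,86,340,166,7,"pics/a2.png",1.6)
E
```

```text
(no output)
```

View pics/a1.png

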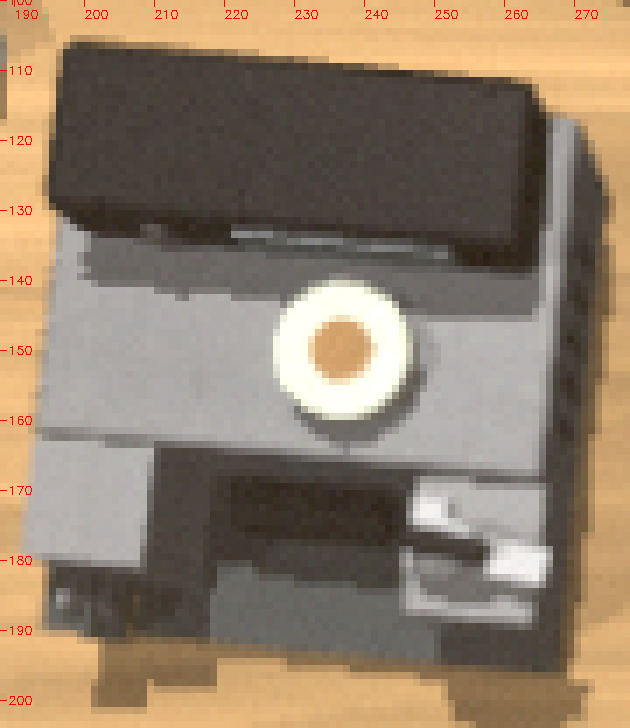

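View pics/a2.png

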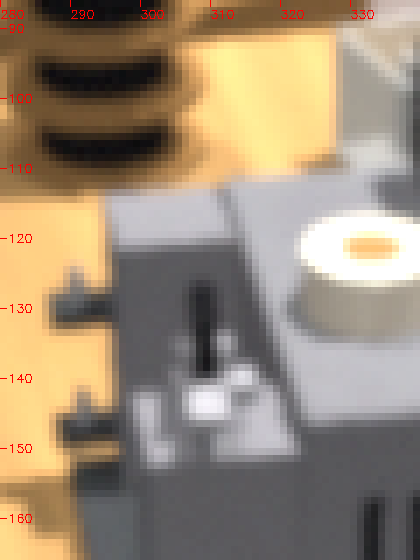

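```bash
python3 - <<'E'
from h import *
np.set_printoptions(precision=4,suppress=True)
a,b=atz("top",192.5,161.5,.135),atz("top",265,168,.135); d=a-b; print("top front",a,b,np.linalg.norm(d),np.degrees(np.arctan2(-d[0],d[1])))
# outer left side edge and right
a,b=atz("top",197.5,132,.135),atz("top",192.5,160,.135); d=a-b; print("left side yaw",a,b,np.degrees(np.arctan2(d[1],d[0])))
a,b=atz("top",268.5,118,.135),atz("top",265,168,.135); d=a-b; print("right",a,b,np.degrees(np.arctan2(d[1],d[0])))
a,b=atz("top",195,128.5,.195),atz("top",261,134,.195); d=a-b; print("head front",a,b,np.degrees(np.arctan2(-d[0],d[1])))
a,b=atz("top",198,106,.195),atz("top",262,112,.195); d=a-b; print("head back",a,b,np.degrees(np.arctan2(-d[0],d[1])))
print("pin hi tip top@.106",atz("top",195.5,185.5,.106))
print("pin hi tri",tri((289.7,124.5),(195.5,185.5)))
print("pin hi tip side@.106",atz("side",289.7,124.5,.106))
print("pin lo tip side@.048",atz("side",291.2,142.5,.048))
print("hi foot",atz("side",289.7,130,.088),"lo foot",atz("side",291.2,147.5,.030))
E
```

```text
top front [0.6096 0.2922 0.135 ] [0.5952 0.0947 0.135 ] 0.19808557779194624 -4.166516774263057
left side yaw [0.6905 0.2813 0.135 ] [0.6137 0.2924 0.135 ] -8.203757355789849
right [0.732  0.0886 0.135 ] [0.5952 0.0947 0.135 ] -2.5388507295906644
head front [0.6889 0.2727 0.195 ] [0.6771 0.1006 0.195 ] -3.9261497467790543
head back [0.7482 0.2671 0.195 ] [0.7347 0.0996 0.195 ] -4.601075716523552
pin hi tip top@.106 [0.5464 0.2895 0.106 ]
pin hi tri (array([0.546 , 0.2914, 0.099 ]), np.float64(0.001729890206271452))
pin hi tip side@.106 [0.543 0.278 0.106]
pin lo tip side@.048 [0.5441 0.2756 0.048 ]
hi foot [0.5423 0.2789 0.088 ] lo foot [0.5435 0.2772 0.03  ]
```

```bash
python3 - <<'E'
from h import *
crop("top","pics/top0.png",188,172,222,198,22,"pics/a3.png",2.5)
crop("side","pics/side0.png",282,116,312,160,13,"pics/a4.png",2)
E
```

```text
(no output)
```

View pics/a3.png

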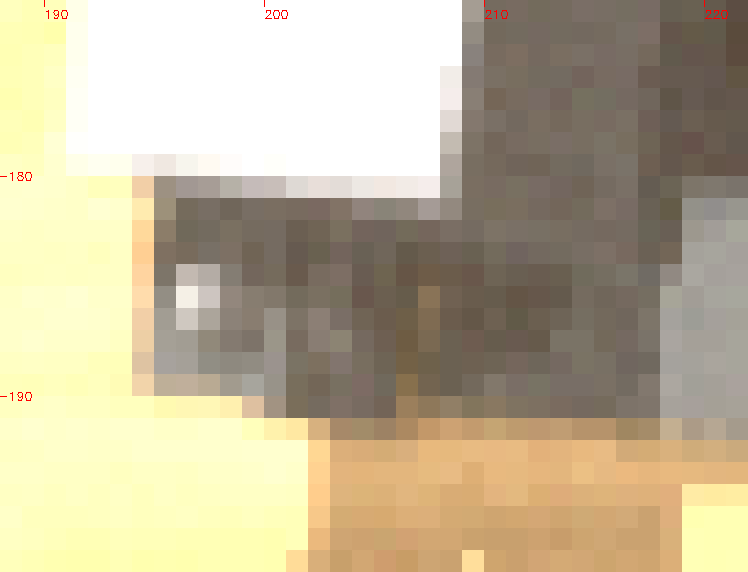

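View pics/a4.png

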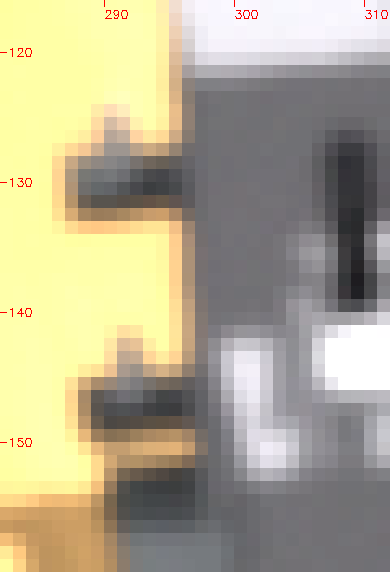

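```bash
python3 - <<'E'
from h import *
np.set_printoptions(precision=4,suppress=True)
print("top",atz("top",196.6,185.,.106))
for v in (123.5,124,124.5,125): print("side",v,atz("side",290.6,v,.106), tri((290.6,v),(196.6,185)))
print("low",atz("side",291.6,141.5,.048))
print("reproj of top-based pin:",proj("side",atz("top",196.6,185.,.106)))
# machine corners check both views, z
for nm,s,t in (("hingecheek inner-front corner?",(295.5,121.5),(208,180.5)),("label top centre",(331.5,121),(234.5,149.2)),("top front right corner",(323,145.5),(265,168))):
    print(nm,tri(s,t))
E
```

```text
top [0.5479 0.2864 0.106 ]
side 123.5 [0.5467 0.2834 0.106 ] (array([0.5476, 0.2869, 0.1042]), np.float64(0.0007407130989097642))
side 124 [0.5461 0.2804 0.106 ] (array([0.5477, 0.2874, 0.1023]), np.float64(0.0008626150186368095))
side 124.5 [0.5455 0.2774 0.106 ] (array([0.5477, 0.2879, 0.1005]), np.float64(0.000984866812404428))
side 125 [0.545  0.2744 0.106 ] (array([0.5478, 0.2884, 0.0986]), np.float64(0.0011074699771392426))
low [0.5464 0.2811 0.048 ]
reproj of top-based pin: [290.8134 122.9863]
hingecheek inner-front corner? (array([0.5574, 0.2503, 0.1275]), np.float64(0.0037919899108242953))
label top centre (array([0.6402, 0.1755, 0.1555]), np.float64(0.0037069929037524887))
top front right corner (array([0.5949, 0.0948, 0.1342]), np.float64(0.0008589786099659617))
```

```bash
python3 - <<'E'
from h import *
np.set_printoptions(precision=4,suppress=True)
yw=np.radians(-4.2);R=np.array([[np.cos(yw),-np.sin(yw),0],[np.sin(yw),np.cos(yw),0],[0,0,1]])
pin=np.array([.5475,.286,0])
for nm,l,z in (("wing top",(.032,-.156),.1675),("wing mid",(.032,-.156),.155),("tongue tip",(.032,-.194),.143),("pinhi foot",(0,0),.088),("doorplace top",(0,-.088),.130)):
    P=pin+R@np.array([*l,0]); P[2]=z; print(nm,P,proj("top",P),proj("side",P))
crop("top","pics/top0.png",328,168,408,214,10,"pics/b1.png",1.5)
crop("side","pics/side0.png",304,200,380,304,6,"pics/b2.png",1.5)
crop("top","pics/top0.png",240,160,274,198,16,"pics/b3.png",1.5)
E
```

```text
wing top [0.568  0.1281 0.1675] [250.7448 176.796 ] [309.3825 128.4575]
wing mid [0.568  0.1281 0.155 ] [251.3909 177.204 ] [309.4663 132.9567]
tongue tip [0.5652 0.0902 0.143 ] [266.0875 178.8739] [311.8967 144.835 ]
pinhi foot [0.5475 0.286  0.088 ] [198.3564 185.5764] [291.0175 128.6511]
doorplace top [0.5411 0.1982 0.13  ] [226.5803 187.4581] [293.9544 130.0745]
```

View pics/b1.png

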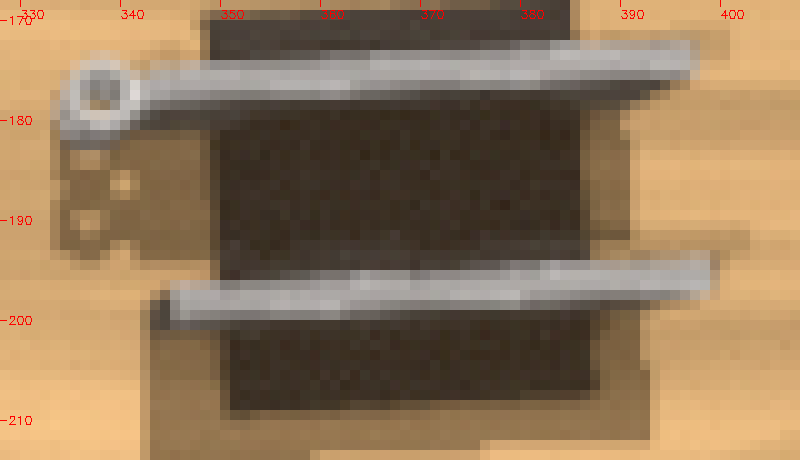

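View pics/b2.png

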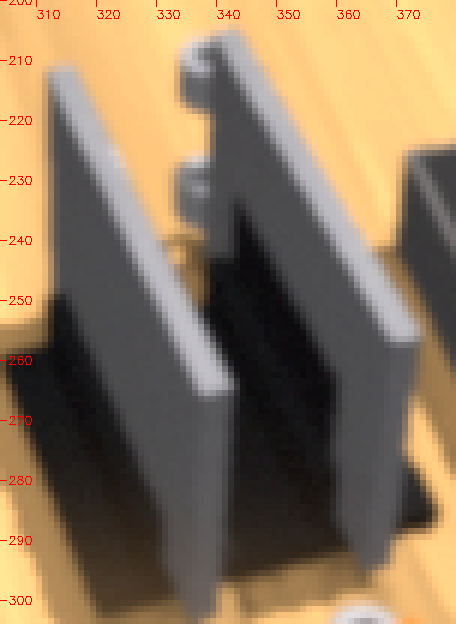

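View pics/b3.png

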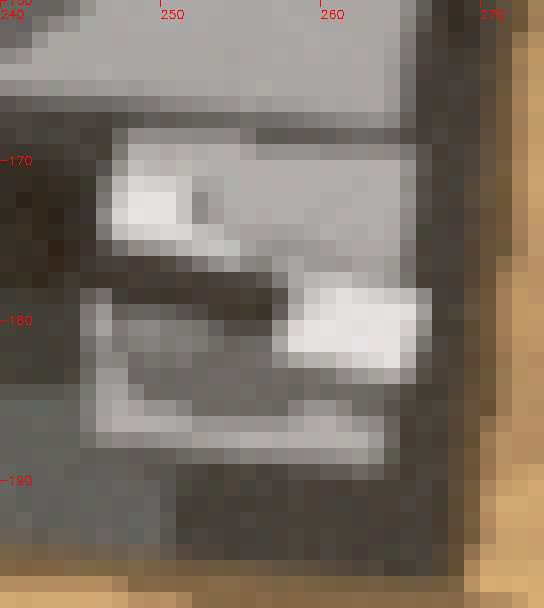

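```bash
python3 - <<'E'
from h import *
np.set_printoptions(precision=4,suppress=True)
g=cv2.cvtColor(cv2.imread("pics/top0.png"),cv2.COLOR_BGR2HSV)
# door top edge: bright low-sat in ROI
for nm,(x0,y0,x1,y1) in {"door":(344,170,397,180),"blank":(344,192,399,201)}.items():
    r=g[y0:y1,x0:x1]; m=((r[...,1]<45)&(r[...,2]>90)).astype(np.uint8)
    v,u=np.nonzero(m); u=u+x0; v=v+y0
    P=np.array([atz("top",a,b,.12) for a,b in zip(u,v)])
    vx,vy,cx,cy=cv2.fitLine(P[:,:2].astype(np.float32),cv2.DIST_L2,0,.001,.001).ravel()
    d=np.array([vx,vy])*np.sign(vy); s=(P[:,:2]-[cx,cy])@d; n=(P[:,:2]-[cx,cy])@np.array([-d[1],d[0]])
    print(nm,(cx,cy),"yaw",np.degrees(np.arctan2(-d[0],d[1])),"len",s.min(),s.max(),"thk std",n.std()*3.46, len(u))
print("knuckle top",atz("top",337,177,.098))
print("knuckle side",atz("side",336.2,209,.098))
for nm,s,t in (("far end corner",(340.5,205.5),(341,176.3)),("near end",(369.5,255),(396.3,173.5))): print(nm,tri(s,t),atz("top",*t,.12),atz("side",*s,.12))
E
```

```text
door (np.float32(0.584482), np.float32(-0.19347715)) yaw 3.7698522 len -0.06982917424409023 0.07382781305881057 thk std 0.009950103719124 185
blank (np.float32(0.5249596), np.float32(-0.19889006)) yaw 4.084075 len -0.07051984482012516 0.07547725564931511 thk std 0.009251566696669416 173
knuckle top [ 0.5777 -0.1019  0.098 ]
knuckle side [ 0.5717 -0.1056  0.098 ]
far end corner (array([ 0.5787, -0.1122,  0.1116]), np.float64(8.495544709478855e-06)) [ 0.5779 -0.1118  0.12  ] [ 0.5755 -0.1217  0.12  ]
near end (array([ 0.5876, -0.2636,  0.1191]), np.float64(0.00238083204628482)) [ 0.5887 -0.2638  0.12  ] [ 0.5861 -0.2641  0.12  ]
```

```bash
cat >> h.py <<'E'
from scipy.spatial.transform import Rotation as Ro
from bench import get_obs
np.set_printoptions(precision=4,suppress=True)
def st():
    o=get_obs(); w,x,y,z=o["eef_rot"]; return o,Ro.from_quat([x,y,z,w])
def goal(pos,yaw,flip=False):
    """tool y down, tool x horizontal at yaw (deg) (+180 if flip). prints shift (in tool axes now and after turn) mm, rotvec deg"""
    o,R=st(); y=np.array([0,0,-1.]); a=np.radians(yaw+180*flip); x=np.array([np.cos(a),np.sin(a),0]); G=Ro.from_matrix(np.stack([x,y,np.cross(x,y)],1))
    d=np.array(pos)-o["eef_pos"]
    print("t",round(o["time_s"],2),"pos",o["eef_pos"],"F",o["wrist_force"],"T",o["torque"],"open",round(o["opening"],3))
    print(" shift now-axes",R.inv().apply(d)*1000,"after-turn axes",G.inv().apply(d)*1000,"rotvec deg",np.degrees((R.inv()*G).as_rotvec()),"q6",o["q"][5])
    print(" tool x",R.as_matrix()[:,0],"y",R.as_matrix()[:,1])
E
python3 - <<'E'
from h import *
goal([.5838,-.189,.22],3.8); goal([.5838,-.189,.22],3.8,True)
E
```

```text
t 0.1 pos [0.181  0.5452 0.2064] F [ 0.3022 -0.7555 -1.4278] T [ 0.0468  0.0235 -0.0565] open 0.997
 shift now-axes [-569.7657  -12.9284 -613.7223] after-turn axes [ 353.255   -13.6451 -759.2628] rotvec deg [ 0.038  67.8223 -0.0932] q6 -0.20633416077788927
 tool x [ 0.3153  0.949  -0.0016] y [-0.0008 -0.0014 -1.    ]
t 0.1 pos [0.181  0.5452 0.2064] F [ 0.3022 -0.7555 -1.4278] T [ 0.0468  0.0235 -0.0565] open 0.997
 shift now-axes [-569.7657  -12.9284 -613.7223] after-turn axes [-353.255   -13.6451  759.2628] rotvec deg [  -0.1037 -112.1776   -0.0422] q6 -0.20633416077788927
 tool x [ 0.3153  0.949  -0.0016] y [-0.0008 -0.0014 -1.    ]
```

```bash
python3 -m jog '[[0,-12,0,0,7,0,0],[0,-12,0,0,7,0,0],[0,-12,0,0,7,0,0],[0,-12,0,0,7,0,0],[0,-12,0,0,7,0,0],[0,-12,0,0,7,0,0],[0,-12,0,0,7,0,0],[0,-6,0,0,7,0,0]]'; python3 -m jog '[[0,0,0,0,6,0,0],[0,0,0,0,5.8,0,0]]'; python3 -c "
from h import *
goal([.5838,-.189,.22],3.8)"
```

```text
time_s: 0.77
eef_pos: [0.1815, 0.546, 0.2985]
eef_rot: [0.701, -0.7, -0.094, 0.094]
wrist_force: [-0.1, 0.3, -0.6]
opening: 0.504
time_s: 0.93
eef_pos: [0.1813, 0.5457, 0.2974]
eef_rot: [0.707, -0.707, -0.022, 0.022]
wrist_force: [0.4, 0.2, -0.4]
opening: 0.501
t 0.93 pos [0.1813 0.5457 0.2974] F [ 0.4118  0.1897 -0.3788] T [0.0546 0.0277 0.0031] open 0.501
 shift now-axes [ 356.6037   77.2729 -758.0733] after-turn axes [ 352.886    77.4314 -759.7949] rotvec deg [-0.0178 -0.2819  0.0124] q6 0.9822977163289378
 tool x [0.9981 0.0614 0.0002] y [ 0.0002  0.0003 -1.    ]
```

```bash
python3 -m jog '[[15,0,-32,0,0,0,0],[15,0,-32,0,0,0,0],[15,0,-32,0,0,0,0],[15,0,-32,0,0,0,0],[15,0,-32,0,0,0,0],[15,0,-32,0,0,0,0],[15,0,-32,0,0,0,0],[15,0,-32,0,0,0,0]]'; python3 -m jog '[[15,0,-32,0,0,0,0],[15,0,-32,0,0,0,0],[15,0,-32,0,0,0,0],[15,0,-32,0,0,0,0],[15,0,-32,0,0,0,0],[15,0,-32,0,0,0,0],[15,0,-32,0,0,0,0],[15,0,-32,0,0,0,0]]';  python3 -m jog '[[15,0,-32,0,0,0,0],[15,0,-32,0,0,0,0],[15,0,-32,0,0,0,0],[15,0,-32,0,0,0,0],[14,10,-30,0,0,0,0],[14,10,-30,0,0,0,0],[10,20,-20,0,0,0,0],[0,20,0,0,0,0,0]]'; python3 -c "
from h import *
goal([.5838,-.189,.09],3.8)"
```

```text
time_s: 1.6
eef_pos: [0.3183, 0.2967, 0.2969]
eef_rot: [-0.707, 0.707, 0.024, -0.024]
wrist_force: [0.9, 0.4, -0.3]
opening: 0.497
time_s: 2.27
eef_pos: [0.4552, 0.0491, 0.2969]
eef_rot: [0.707, -0.707, -0.023, 0.024]
wrist_force: [0.2, 1.0, -0.0]
opening: 0.503
time_s: 2.93
eef_pos: [0.568, -0.1545, 0.2362]
eef_rot: [-0.706, 0.707, 0.023, -0.022]
wrist_force: [-0.0, 0.1, 0.4]
opening: 0.497
t 2.93 pos [ 0.568  -0.1545  0.2362] F [-0.0399  0.0618  0.3525] T [0.0049 0.0117 0.0117] open 0.497
 shift now-axes [ 13.4504 146.2606 -35.1533] after-turn axes [ 13.4876 146.1828 -35.4614] rotvec deg [ 0.1038 -0.1836  0.0589] q6 -0.529420544119502
 tool x [0.998  0.0631 0.001 ] y [ 0.0011 -0.0017 -1.    ]
```

```bash
python3 -m jog '[[6.5,20,-17,0,0,0,0],[6.5,20,-17,0,0,0,0],[0,20,-1,0,0,0,0],[0,0,0,0,0,0,0],[0,0,0,0,0,0,0]]'; python3 -c "
from h import *
from bench import camera
goal([.5838,-.189,.09],3.8)
for n in ('side','top'): cv2.imwrite(f'pics/{n}1.png',camera(n))
crop('top','pics/top1.png',320,140,420,220,8,'pics/c1.png',1.5)
crop('side','pics/side1.png',290,130,400,310,4,'pics/c2.png',1.5)"
```

```text
time_s: 3.35
eef_pos: [0.5806, -0.1837, 0.1756]
eef_rot: [0.708, -0.706, -0.022, 0.025]
wrist_force: [-0.4, -0.4, 0.3]
opening: 0.5
t 3.35 pos [ 0.5806 -0.1837  0.1756] F [-0.3795 -0.3553  0.2946] T [-0.0065  0.0267 -0.0013] open 0.5
 shift now-axes [ 3.0868 85.5948 -5.7178] after-turn axes [ 2.7975 85.618  -5.5165] rotvec deg [-0.1349 -0.0038 -0.1934] q6 -0.5674385988916022
 tool x [ 0.9978  0.0662 -0.0034] y [-0.0035  0.0021 -1.    ]
```

View pics/c1.png

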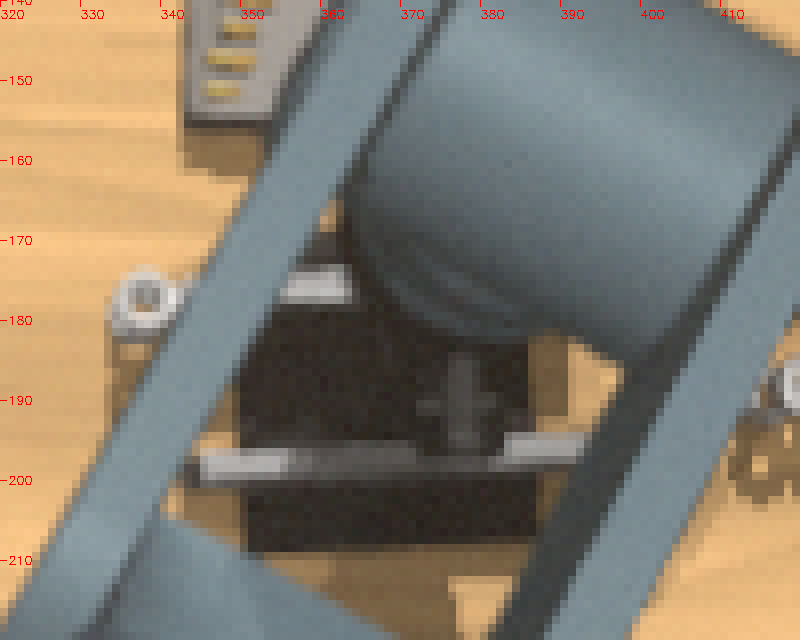

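View pics/c2.png

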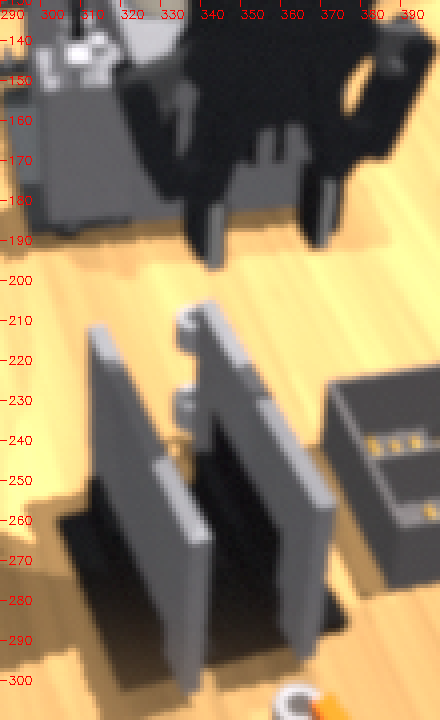

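Fingertips appear at (341,196) and (369,191) in the side view, straddling the door with the blank clear. I'll correct the offset and descend.

```bash
python3 -m jog '[[3,15,-5.5,0,0,0,0],[0,20,0,0,0,0,0],[0,20,0,0,0,0,0],[0,20,0,0,0,0,0],[0,9,0,0,0,0,0],[0,0,0,0,0,0,0],[0,0,0,0,0,0,0]]'; python3 -c "
from h import *
goal([.5838,-.189,.09],3.8)"
```

```text
time_s: 4.03
eef_pos: [0.5854, -0.1896, 0.0935]
eef_rot: [-0.707, 0.707, 0.024, -0.024]
wrist_force: [-0.2, 0.3, 0.3]
opening: 0.501
t 4.03 pos [ 0.5854 -0.1896  0.0935] F [-0.2093  0.2515  0.2768] T [-0.0514  0.0045  0.0159] open 0.501
 shift now-axes [-1.6043  3.5001  0.6894] after-turn axes [-1.604   3.5004  0.6881] rotvec deg [0.0067 0.0329 0.0105] q6 -0.5726809594004777
 tool x [0.9978 0.0668 0.0002] y [ 0.0002 -0.0001 -1.    ]
```

```bash
python3 -m jog '[[-1.6,3.5,0,0,0,0,0.3],[0,0,0,0,0,0,0.6],[0,0,0,0,0,0,1],[0,0,0,0,0,0,1],[0,0,0,0,0,0,1],[0,0,0,0,0,0,1]]'; python3 -c "
from h import *
goal([.5838,-.189,.12],3.8)"
```

```text
time_s: 4.53
eef_pos: [0.5843, -0.1901, 0.0909]
eef_rot: [-0.706, 0.707, 0.024, -0.023]
wrist_force: [-0.3, 0.2, 6.7]
opening: 0.087
t 4.53 pos [ 0.5843 -0.1901  0.0909] F [-0.2659  0.2086  6.6735] T [0.063  0.1105 0.0436] open 0.087
 shift now-axes [ -0.4198 -29.1128   1.0532] after-turn axes [ -0.4703 -29.1108   1.0851] rotvec deg [0.0631 0.0215 0.0984] q6 -0.5740579401783508
 tool x [0.9978 0.0666 0.0017] y [ 0.0018 -0.001  -1.    ]
```

```bash
python3 -m jog '[[0,-8,0,0,0,0,1],[0,-12,0,0,0,0,1],[0,-18,0,0,0,0,1],[0,-18,0,0,0,0,1],[0,-18,0,0,0,0,1],[0,-18,0,0,0,0,1],[0,-18,0,0,0,0,1],[0,0,0,0,0,0,1]]'; python3 -c "
from h import *
from bench import camera
goal([.5838,-.189,.12],3.8)
for n in ('side','top'): cv2.imwrite(f'pics/{n}2.png',camera(n))
crop('top','pics/top2.png',310,140,420,220,7,'pics/d1.png',1.5)
crop('side','pics/side2.png',290,100,400,280,4,'pics/d2.png',1.5)"
```

```text
time_s: 5.2
eef_pos: [0.5854, -0.1905, 0.2044]
eef_rot: [-0.706, 0.708, 0.026, -0.022]
wrist_force: [0.3, -0.9, -3.3]
opening: 0.088
t 5.2 pos [ 0.5854 -0.1905  0.2044] F [ 0.2547 -0.8547 -3.2536] T [-0.1788 -0.2115 -0.0607] open 0.088
 shift now-axes [-1.9356 84.3516  1.9448] after-turn axes [-1.483  84.3671  1.6506] rotvec deg [0.1993 0.0275 0.308 ] q6 -0.5740300691389555
 tool x [0.9978 0.0668 0.0054] y [ 0.0056 -0.0031 -1.    ]
```

View pics/d1.png

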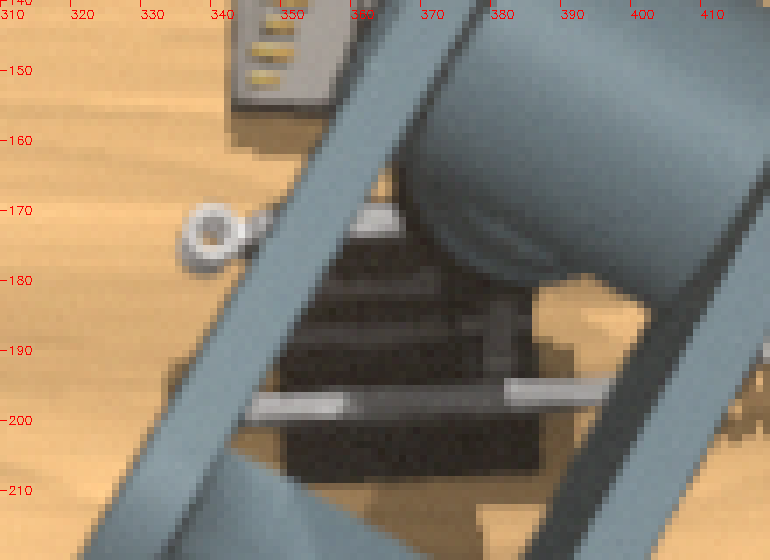

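View pics/d2.png

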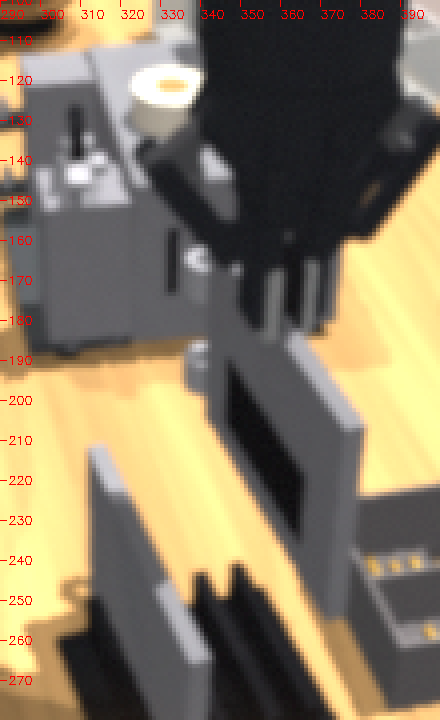

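```bash
python3 -m jog '[[-10,-18,0,0,0,0,1],[-18,-14,0,0,0,0,1],[-25,0,0,0,0,0,1],[-25,0,-10,0,0,0,1],[-15,0,-20,0,0,0,1],[0,0,-25,0,2,0,1],[0,0,-25,0,2,0,1],[0,0,-25,0,2,0,1]]' | head -2; python3 -c "
from h import *
print('reel',atz('top',231,233,.055),atz('top',231,233,.0))
k=atz('top',339.9,173.1,.2115); t=np.array([.5854,-.1905,.2044]); d=k-t
print('knuckle rel TCP (door axes)',Ro.from_euler('z',3.8,degrees=True).inv().apply(d))
goal([.5012,.201,.235],-4.2)
"
```

```text
time_s: 5.97
eef_pos: [0.4941, -0.3009, 0.2298]
reel [0.4155 0.1966 0.055 ] [0.4135 0.2065 0.    ]
knuckle rel TCP (door axes) [-0.0018  0.0868  0.0071]
t 5.97 pos [ 0.4941 -0.3009  0.2298] F [ 0.2197  0.4184 -4.8838] T [-0.049  -0.0222 -0.027 ] open 0.088
 shift now-axes [-12.8148  -4.1858 501.8067] after-turn axes [-29.6504  -5.2215 501.0841] rotvec deg [-0.1128  1.9247 -0.1316] q6 -0.7124262287991472
 tool x [ 0.9992 -0.0397 -0.0023] y [-0.0022  0.0021 -1.    ]
```

```bash
python3 -m jog '[[-3,0,20,0,2,0,1],[-4,0,30,0,0,0,1],[-4,0,35,0,0,0,1],[-4,0,35,0,0,0,1],[-4,0,35,0,0,0,1],[-3,0,35,0,0,0,1],[-2,0,35,0,0,0,1],[-2,0,35,0,0,0,1]]' | head -2;  python3 -m jog '[[0,0,35,0,0,0,1],[0,0,35,0,0,0,1],[0,0,35,0,0,0,1],[0,0,35,0,0,0,1],[0,0,30,0,0,0,1],[0,0,25,0,0,0,1],[0,0,15,0,0,0,1],[0,0,0,0,0,0,1]]' | head -2; python3 -c "
from h import *
goal([.5022,.2016,.14],-4.2)
"
```

```text
time_s: 6.63
eef_pos: [0.4859, -0.0376, 0.2298]
time_s: 7.3
eef_pos: [0.5012, 0.1729, 0.2296]
t 7.3 pos [0.5012 0.1729 0.2296] F [-1.1385 -0.3273 -4.5268] T [-0.0661  0.0832  0.    ] open 0.086
 shift now-axes [-0.6711 89.5937 28.6071] after-turn axes [-1.117  89.5641 28.6858] rotvec deg [-0.0525  0.2185 -0.2153] q6 0.17630723008990615
 tool x [ 0.9976 -0.0694 -0.0038] y [-0.0037  0.0012 -1.    ]
```

```bash
python3 -m jog '[[-0.7,10,20,0,0,0,1],[0,20,9,0,0,0,1],[0,20,0,0,0,0,1],[0,20,0,0,0,0,1],[0,15,0,0,0,0,1],[0,10,0,0,0,0,1],[0,7,0,0,0,0,1],[0,0,0,0,0,0,1]]' | head -2; python3 -c "
from h import *
from bench import camera
goal([.5022,.2016,.125],-4.2)
for n in ('side','top'): cv2.imwrite(f'pics/{n}3.png',camera(n))
crop('top','pics/top3.png',185,160,285,230,8,'pics/e1.png',1.8)
crop('side','pics/side3.png',250,90,340,180,6,'pics/e2.png',1.8)"
```

```text
time_s: 7.97
eef_pos: [0.5029, 0.1981, 0.1276]
t 7.97 pos [0.5029 0.1981 0.1276] F [-0.4755  0.0851 -5.1141] T [-0.071   0.1005 -0.0235] open 0.089
 shift now-axes [-0.8994  2.6057  3.3962] after-turn axes [-0.9082  2.6059  3.3938] rotvec deg [ 0.0581 -0.0122 -0.2089] q6 0.2293342133722431
 tool x [ 0.9973 -0.0735 -0.0036] y [-0.0037 -0.0007 -1.    ]
```

View pics/e1.png

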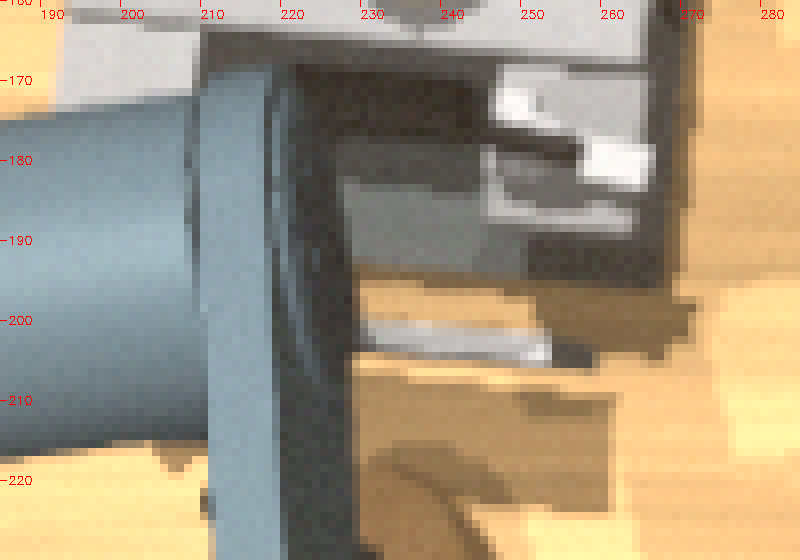

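View pics/e2.png

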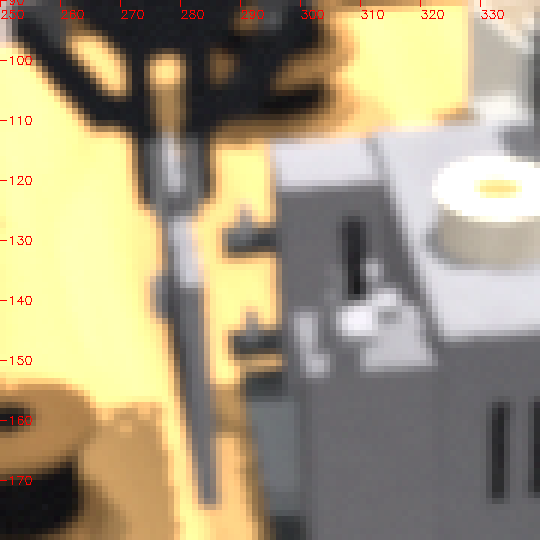

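```bash
python3 -c "
from h import *
crop('top','pics/top3.png',226,192,264,216,20,'pics/f1.png',1.8)
g=cv2.cvtColor(cv2.imread('pics/top3.png'),cv2.COLOR_BGR2HSV)
x0,y0,x1,y1=230,196,254,210
r=g[y0:y1,x0:x1]; m=(r[...,1]<45)&(r[...,2]>85)
v,u=np.nonzero(m); u=u+x0;v=v+y0
P=np.array([atz('top',a,b,.1567) for a,b in zip(u,v)])[:,:2]
t=np.array([.5029,.1981]); R=Ro.from_euler('z',-4.2,degrees=True).as_matrix()[:2,:2]
L=(P-t)@R
print('local x mean',L[:,0].mean(),'y range',L[:,1].min(),L[:,1].max(), np.polyfit(L[:,1],L[:,0],1),len(u))
E=t+R@np.array([-.001,-.0755]); print('exp end px',proj('top',[*E,.1567]))
E=t+R@np.array([-.001,-.0755]); print('exp end side',proj('side',[*E,.1567]),proj('side',[*E,.0467]))
"
```

```text
local x mean 0.0015314684807166312 y range -0.0767330638810644 -0.017286420387347103 [0.0205 0.0025] 78
exp end px [252.6127 204.1727]
exp end side [281.4432 136.861 ] [284.1465 173.724 ]
```

View pics/f1.png

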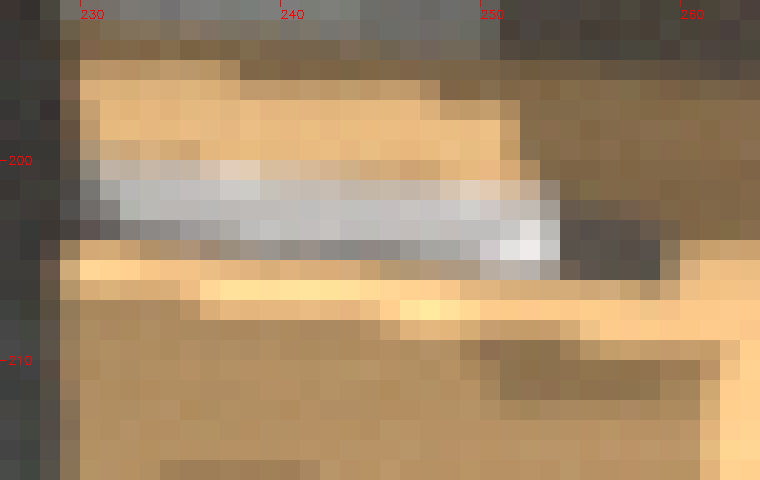

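```bash
python3 -c "
from h import *
crop('side','pics/side3.png',264,104,304,180,9,'pics/g1.png',1.8)
t=np.array([.5029,.1981]); R=Ro.from_euler('z',-4.2,degrees=True).as_matrix()[:2,:2]
for off in ((-.001,.0875),(0,.0875),(.0015,.0875)):
  K=t+R@np.array(off)
  for nm,dz in (('hi',.013),('lo',-.045)):
    z=.1276-.0259+dz
    F=K+R@np.array([-.011,0])
    print(off,nm,'centre low',proj('side',[*K,z]),'front bottom',proj('side',[*F,z]),'front top',proj('side',[*F,z+.02]))
"
```

```text
(-0.001, 0.0875) hi centre low [277.1364 121.9731] front bottom [273.2917 122.2861] front top [272.731  115.8406]
(-0.001, 0.0875) lo centre low [278.5548 139.7989] front bottom [274.8421 140.1238] front top [274.3197 134.1114]
(0, 0.0875) hi centre low [277.4854 121.9447] front bottom [273.6417 122.2577] front top [273.0853 115.8125]
(0, 0.0875) lo centre low [278.8918 139.7694] front bottom [275.18   140.0942] front top [274.6617 134.0822]
(0.0015, 0.0875) hi centre low [278.0088 121.9021] front bottom [274.1664 122.2149] front top [273.6165 115.7704]
(0.0015, 0.0875) lo centre low [279.3973 139.7252] front bottom [275.6867 140.0499] front top [275.1745 134.0383]
```

View pics/g1.png

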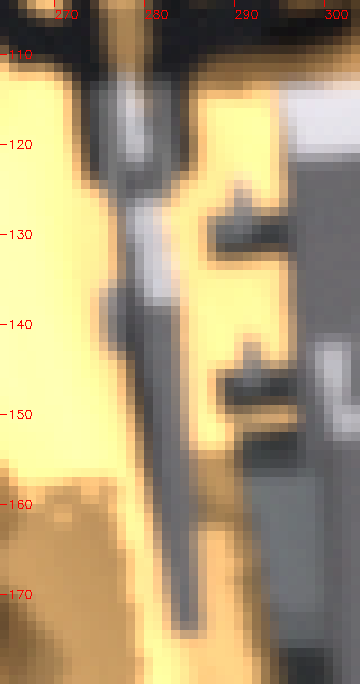

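```bash
python3 -m jog '[[5,1,2,0,0,0,1],[8,1,2.4,0,0,0,1],[8,0.5,0,0,0,0,1],[7,0,0,0,0,0,1],[5,0,0,0,0,0,1],[4.3,0,0,0,0,0,1],[0,0,0,0,0,0,1],[0,0,0,0,0,0,1]]'; python3 -c "
from h import *
from bench import camera
goal([.5404,.1998,.125],-4.2)
for n in ('side','top'): cv2.imwrite(f'pics/{n}4.png',camera(n))
crop('side','pics/side4.png',264,104,324,180,9,'pics/g2.png',1.8)
crop('top','pics/top4.png',220,160,280,210,10,'pics/g3.png',1.8)"
```

```text
time_s: 8.73
eef_pos: [0.5416, 0.2004, 0.1269]
eef_rot: [-0.707, 0.707, -0.026, 0.026]
wrist_force: [-1.2, 0.1, -5.1]
opening: 0.084
t 8.73 pos [0.5416 0.2004 0.1269] F [-1.1751  0.0841 -5.1   ] T [-0.0164  0.0309  0.0021] open 0.084
 shift now-axes [-1.1483  1.9043 -0.6984] after-turn axes [-1.1497  1.9032 -0.6991] rotvec deg [ 0.0125  0.0123 -0.0474] q6 0.2221070401294567
 tool x [ 0.9973 -0.073  -0.0008] y [-0.0008 -0.0002 -1.    ]
```

View pics/g2.png

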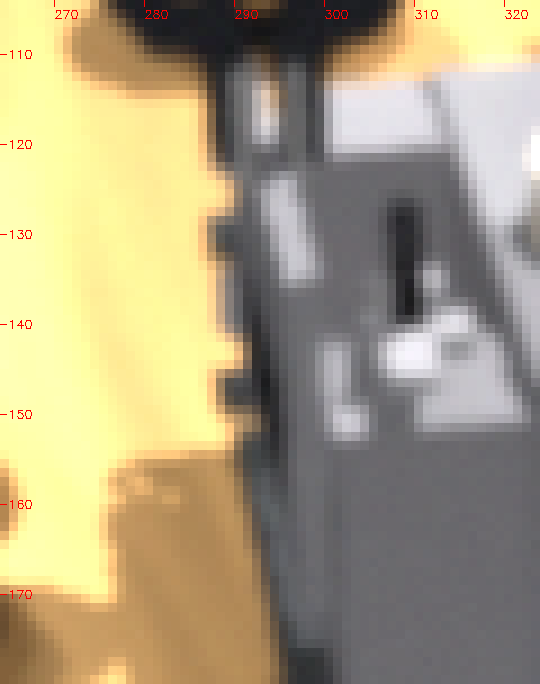

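View pics/g3.png

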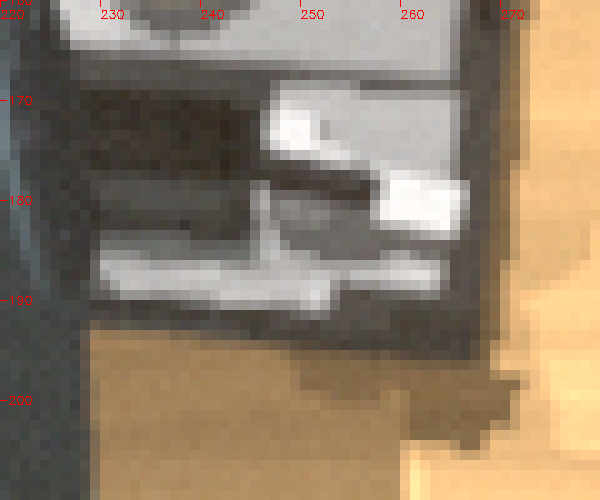

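```bash
python3 -c "
from h import *
R=Ro.from_euler('z',-4.2,degrees=True).as_matrix()[:2,:2]
for p in ((.5475,.286),(.5465,.286)):
  P=np.array(p)+R@np.array([0,-.163]); print(proj('top',[*P,.156]),P)
"; python3 -c "
from h import *
crop('top','pics/top4.png',236,180,260,194,30,'pics/g4.png',1.8)"
```

```text
[252.7852 189.3987] [0.5356 0.1234]
[252.7761 189.7753] [0.5346 0.1234]
```

View pics/g4.png

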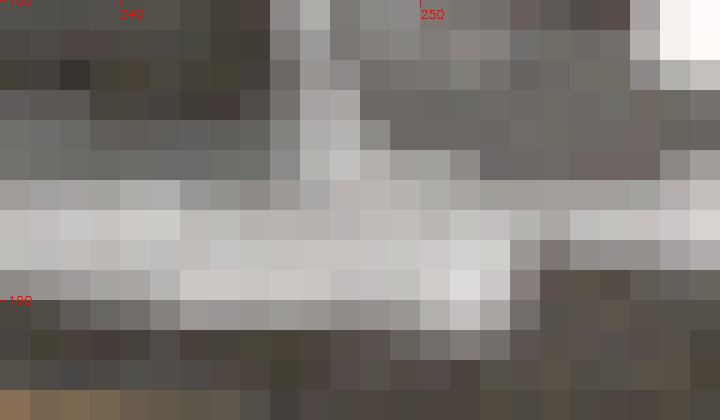

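Side view: the knuckle's front edge is at about 288.3, between the bracket edges at 287.5 and 288.5. Top view: the door's free end is at 252.9 against 252.8 expected. It's aligned, so I'll lower in steps while watching the force.

```bash
python3 -m jog '[[0,4,0,0,0,0,1],[0,3,0,0,0,0,1],[0,2,0,0,0,0,1],[0,0,0,0,0,0,1]]'; python3 -m jog '[[0,2,0,0,0,0,1],[0,2,0,0,0,0,1],[0,0,0,0,0,0,1]]'
```

```text
time_s: 9.17
eef_pos: [0.5412, 0.2006, 0.1174]
eef_rot: [0.707, -0.707, 0.026, -0.025]
wrist_force: [-1.5, 0.4, -3.2]
opening: 0.086
time_s: 9.42
eef_pos: [0.5416, 0.2007, 0.1138]
eef_rot: [0.707, -0.707, 0.026, -0.026]
wrist_force: [0.0, 1.1, -6.1]
opening: 0.085
```

```bash
python3 -m jog '[[0,2,0,0,0,0,1],[0,2,0,0,0,0,1],[0,0,0,0,0,0,1]]'; python3 -m jog '[[0,2,0,0,0,0,1],[0,2,0,0,0,0,1],[0,0,0,0,0,0,1]]';
```

```text
time_s: 9.67
eef_pos: [0.5415, 0.2006, 0.1097]
eef_rot: [0.707, -0.707, 0.026, -0.026]
wrist_force: [0.5, 1.9, -4.5]
opening: 0.087
time_s: 9.92
eef_pos: [0.5415, 0.2005, 0.1057]
eef_rot: [-0.707, 0.707, -0.026, 0.026]
wrist_force: [0.1, 1.1, -5.1]
opening: 0.09
```

```bash
python3 -m jog '[[0,1.5,0,0,0,0,1],[0,1.5,0,0,0,0,1],[0,0,0,0,0,0,1]]'; python3 -c "
from h import *
from bench import camera
goal([.5404,.1998,.101],-4.2)
for n in ('side','top'): cv2.imwrite(f'pics/{n}5.png',camera(n))
crop('side','pics/side5.png',264,104,324,180,9,'pics/i2.png',1.8)
crop('top','pics/top5.png',220,160,280,210,10,'pics/i3.png',1.8)"
```

```text
time_s: 10.17
eef_pos: [0.5416, 0.2005, 0.1029]
eef_rot: [-0.707, 0.707, -0.026, 0.026]
wrist_force: [-0.4, 1.5, -4.8]
opening: 0.089
t 10.17 pos [0.5416 0.2005 0.1029] F [-0.4485  1.5115 -4.8387] T [ 0.4643  0.0372 -0.0112] open 0.089
 shift now-axes [-1.184   1.8585 -0.7694] after-turn axes [-1.1841  1.8582 -0.7699] rotvec deg [ 0.003   0.019  -0.0125] q6 0.22207236013730708
 tool x [ 0.9973 -0.0729 -0.0002] y [-0.0002 -0.     -1.    ]
```

View pics/i2.png

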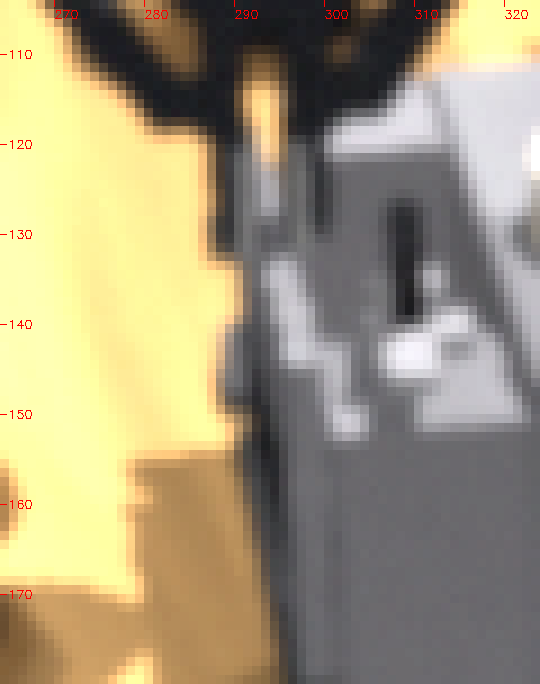

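View pics/i3.png

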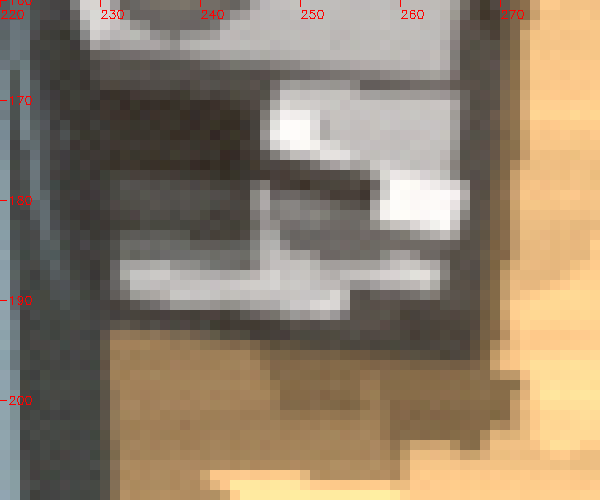

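The lower knuckle now rests just above its bracket at about (288.5,140–148). Side forces are small, so I'll lower to contact.

```bash
python3 -m jog '[[0,1,0,0,0,0,1],[0,0.5,0,0,0,0,1],[0,0,0,0,0,0,1]]'; python3 -m jog '[[0,0.8,0,0,0,0,1],[0,0,0,0,0,0,1]]';python3 -m jog '[[0,0.8,0,0,0,0,1],[0,0,0,0,0,0,1]]'
```

```text
time_s: 10.52
eef_pos: [0.5417, 0.2004, 0.1017]
eef_rot: [-0.707, 0.707, -0.026, 0.026]
wrist_force: [-0.1, 1.2, -5.2]
opening: 0.086
time_s: 10.68
eef_pos: [0.5417, 0.2002, 0.1011]
eef_rot: [-0.706, 0.707, -0.026, 0.026]
wrist_force: [-2.2, 0.1, -0.7]
opening: 0.087
time_s: 10.85
eef_pos: [0.5419, 0.2001, 0.1005]
eef_rot: [-0.706, 0.707, -0.026, 0.026]
wrist_force: [-3.1, -1.2, 1.5]
opening: 0.085
```

Contact came at z≈0.101, as predicted (0.1009). I'll release, opening only part way, and retreat upward.

```bash
python3 -m jog '[[0,0,0,0,0,0,0.7],[0,0,0,0,0,0,0.5],[0,0,0,0,0,0,0.4],[0,0,0,0,0,0,0.4]]'; python3 -m jog '[[0,-8,0,0,0,0,0.4],[0,-15,0,0,0,0,0.4],[0,-20,0,0,0,0,0.4],[0,-20,0,0,0,0,0.4],[0,-20,0,0,0,0,0.4],[0,-20,0,0,0,0,0.4],[0,-10,0,0,0,0,0.4],[0,0,0,0,0,0,0.4]]'; python3 -c "
from h import *
goal([.568,.128,.20],-4.2)"
```

```text
time_s: 11.18
eef_pos: [0.5422, 0.2006, 0.1004]
eef_rot: [0.707, -0.707, 0.025, -0.026]
wrist_force: [0.7, 0.1, -0.2]
opening: 0.299
time_s: 11.85
eef_pos: [0.5436, 0.2009, 0.2166]
eef_rot: [0.707, -0.706, 0.024, -0.028]
wrist_force: [0.7, -0.2, 1.0]
opening: 0.298
t 11.85 pos [0.5436 0.2009 0.2166] F [ 0.7468 -0.2468  1.0311] T [ 0.0012 -0.0274 -0.0074] open 0.298
 shift now-axes [ 29.5383  16.6616 -70.9378] after-turn axes [ 29.6729  16.584  -70.8998] rotvec deg [-0.0761  0.0308  0.3325] q6 0.22203505427110173
 tool x [ 0.9973 -0.0727  0.0058] y [ 0.0059  0.0009 -1.    ]
```

```bash
python3 -m jog '[[8,0,-20,0,2,0,0.4],[8,0,-20,0,2,0,0.4],[8,0,-20,0,0,0,0.4],[5,0,-10,0,0,0,0.4],[0,0,0,0,0,0,0.4],[0,0,0,0,0,0,0.4]]'; python3 -c "
from h import *
from bench import camera
goal([.568,.1292,.147],-8)
for n in ('side','top'): cv2.imwrite(f'pics/{n}6.png',camera(n))
crop('side','pics/side6.png',264,80,344,180,6,'pics/j2.png',1.8)
crop('top','pics/top6.png',190,160,280,210,8,'pics/j3.png',1.8)"
```

```text
time_s: 12.35
eef_pos: [0.5623, 0.1277, 0.2123]
eef_rot: [0.705, -0.705, 0.051, -0.05]
wrist_force: [-0.2, 0.6, 0.3]
opening: 0.297
t 12.35 pos [0.5623 0.1277 0.2123] F [-0.2121  0.591   0.27  ] T [-0.0174 -0.0127  0.0196] open 0.297
 shift now-axes [ 5.4649 65.2608  2.3116] after-turn axes [ 5.3846 65.2675  2.3107] rotvec deg [-0.02   -0.2503 -0.0793] q6 0.16103622127543438
 tool x [ 0.9896 -0.1435 -0.0014] y [-0.0013  0.0005 -1.    ]
```

View pics/j2.png

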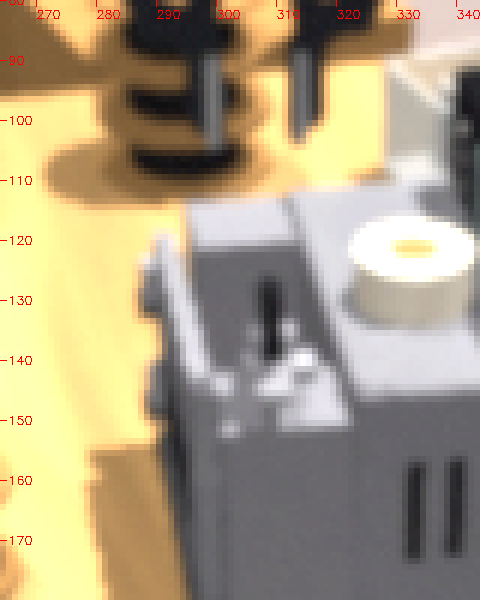

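View pics/j3.png

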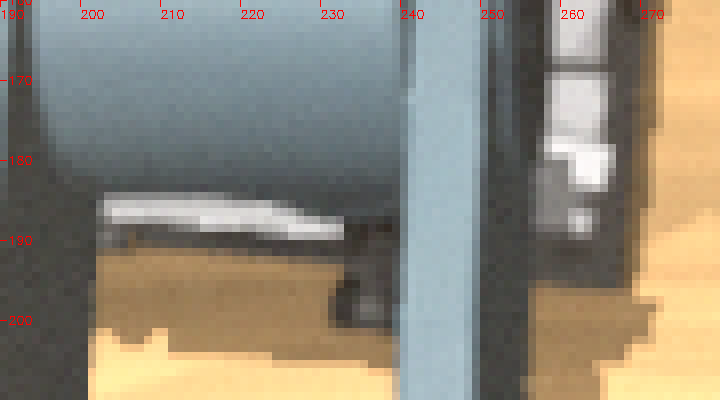

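```bash
python3 -m jog '[[4,15,2,0,0,0,0.4],[0,15,0,0,0,0,0.4],[0,15,0,0,0,0,0.4],[0,10,0,0,0,0,0.4],[0,8,0,0,0,0,0.4],[0,2,0,0,0,0,0.4],[0,0,0,0,0,0,0.4]]'; python3 -c "
from h import *
from bench import camera
goal([.5665,.1295,.147],-8)
for n in ('side','top'): cv2.imwrite(f'pics/{n}7.png',camera(n))
crop('side','pics/side7.png',274,90,344,170,7,'pics/k2.png',2.2)"
```

```text
time_s: 13.03
eef_pos: [0.5665, 0.1295, 0.1477]
eef_rot: [-0.705, 0.705, -0.051, 0.05]
wrist_force: [0.1, 0.2, 0.3]
opening: 0.305
t 13.03 pos [0.5665 0.1295 0.1477] F [0.0832 0.1799 0.2756] T [-0.0055 -0.0492  0.0579] open 0.305
 shift now-axes [-0.0376  0.6761 -0.0128] after-turn axes [-0.0382  0.6761 -0.0128] rotvec deg [ 0.0046 -0.149  -0.0505] q6 0.1627864664545781
 tool x [ 0.9899 -0.1417 -0.0009] y [-0.0009  0.     -1.    ]
```

View pics/k2.png

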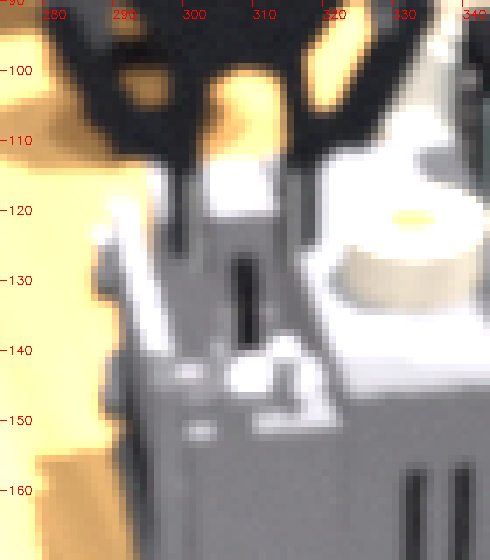

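```bash
python3 -c "
from h import *
for P in ([.5623,.1277,.2123],[.5665,.1295,.1477],[.5665,.1295,.152],[.5665,.15,.152],[.5665,.1295,.1675],[.5806,-.1837,.1756]): print(P,proj('side',P))"
```

```text
[0.5623, 0.1277, 0.2123] [306.7898 111.9936]
[0.5665, 0.1295, 0.1477] [308.8111 135.349 ]
[0.5665, 0.1295, 0.152] [308.7806 133.8263]
[0.5665, 0.15, 0.152] [306.9996 130.001 ]
[0.5665, 0.1295, 0.1675] [308.6693 128.2617]
[0.5806, -0.1837, 0.1756] [354.0231 202.8674]
```

```bash
python3 -c "
from h import *
for y in (.187,.176): print(y,[proj('side',[.503,y,z]).round(1).tolist() for z in (.1567,.147,.137,.1276)])
"; python3 -c "
from h import *
crop('side','pics/side5.png',270,90,310,150,10,'pics/l1.png',2.2)
crop('side','pics/side3.png',260,90,300,150,10,'pics/l2.png',2.2)"
```

```text
0.187 [[279.9, 124.6], [280.1, 128.0], [280.4, 131.4], [280.6, 134.6]]
0.176 [[280.6, 126.6], [280.8, 130.0], [281.1, 133.4], [281.3, 136.6]]
```

View pics/l2.png

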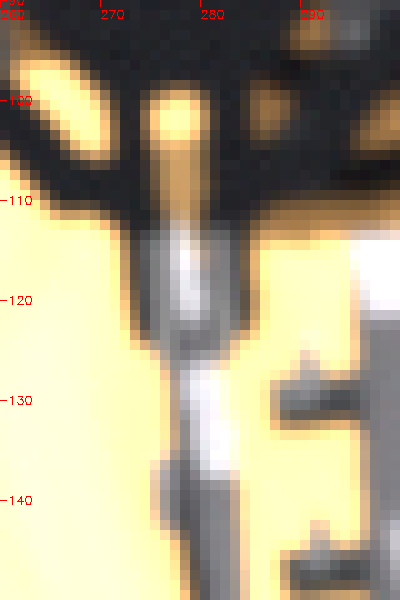

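The visible fingertips (rows 125–127) sit about 7 px above where the reported TCP projects, barely level with the wing top. I'll descend in small steps, watching force and picture.

```bash
python3 -m jog '[[0,3,0,0,0,0,0.4],[0,3,0,0,0,0,0.4],[0,2,0,0,0,0,0.6],[0,0,0,0,0,0,0.6],[0,0,0,0,0,0,0.6]]'; python3 -c "
from h import *
from bench import camera
cv2.imwrite('pics/side8.png',camera('side'))
crop('side','pics/side8.png',274,90,344,170,7,'pics/k3.png',2.2)"
```

```text
time_s: 13.55
eef_pos: [0.5668, 0.129, 0.1399]
eef_rot: [-0.705, 0.705, -0.051, 0.05]
wrist_force: [0.4, -0.7, -0.2]
opening: 0.203
```

View pics/k3.png

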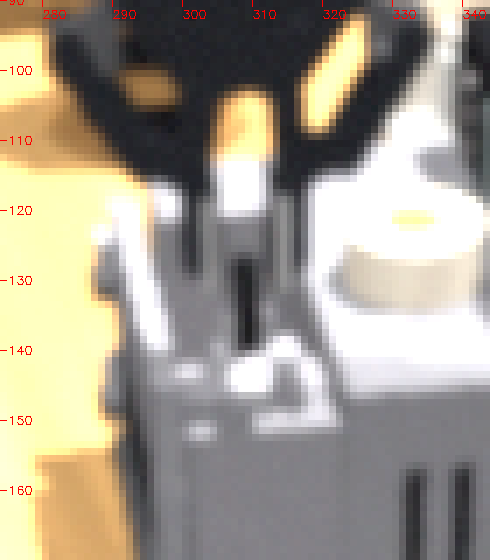

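```bash
python3 -m jog '[[0,2,0,0,0,0,0.6],[0,2,0,0,0,0,0.6],[0,0,0,0,0,0,0.6]]';python3 -m jog '[[0,2,0,0,0,0,0.6],[0,1,0,0,0,0,0.6],[0,0,0,0,0,0,0.6]]'; python3 -c "
from h import *
from bench import camera
cv2.imwrite('pics/side9.png',camera('side'))
cv2.imwrite('pics/top9.png',camera('top'))
crop('side','pics/side9.png',290,105,330,155,14,'pics/k4.png',2.2)"
```

```text
time_s: 13.85
eef_pos: [0.5666, 0.1291, 0.1356]
eef_rot: [-0.705, 0.705, -0.051, 0.05]
wrist_force: [-0.1, 0.2, -0.7]
opening: 0.196
time_s: 14.1
eef_pos: [0.5667, 0.1291, 0.1327]
eef_rot: [-0.705, 0.705, -0.051, 0.05]
wrist_force: [0.8, -0.2, 0.0]
opening: 0.198
```

View pics/k4.png

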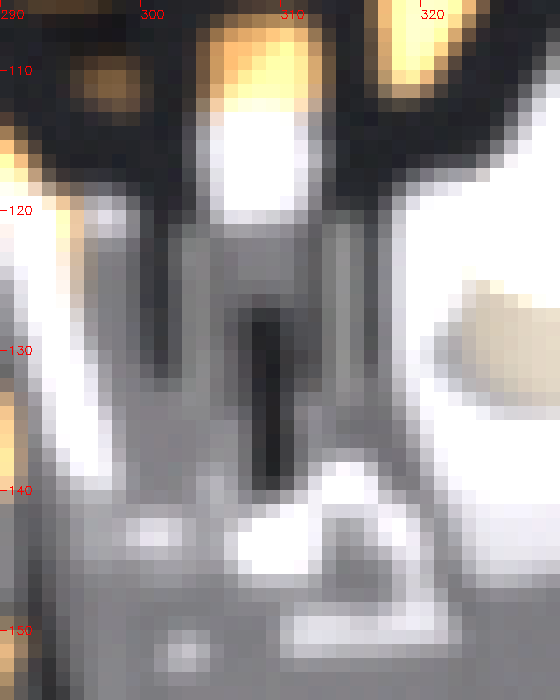

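```bash
python3 -m jog '[[0,1.5,0,0,0,0,0.7],[0,1.5,0,0,0,0,0.76],[0,0,0,0,0,0,0.76],[0,0,0,0,0,0,0.76]]'; python3 -c "
from h import *
from bench import camera
cv2.imwrite('pics/side10.png',camera('side'))
crop('side','pics/side10.png',290,105,330,155,14,'pics/k5.png',2.2)"
```

```text
time_s: 14.53
eef_pos: [0.5669, 0.1291, 0.13]
eef_rot: [-0.705, 0.705, -0.05, 0.05]
wrist_force: [-0.9, -0.4, 0.9]
opening: 0.119
```

View pics/k5.png

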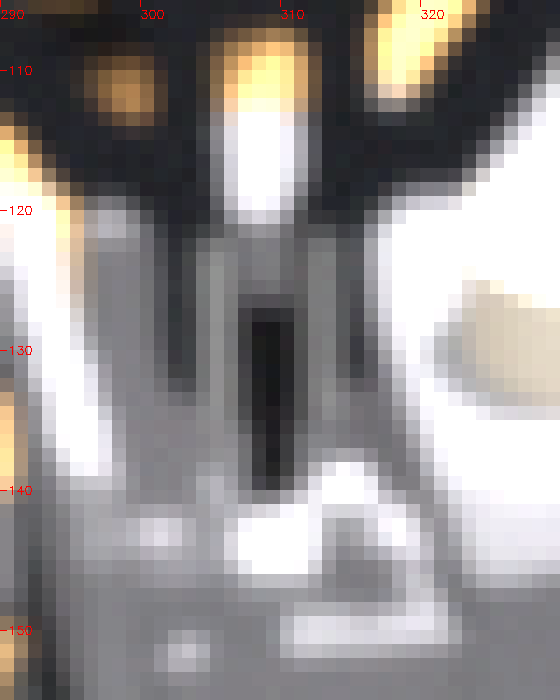

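```bash
python3 -m jog '[[0,0,0,0,7,0,0.76],[0,0,0,0,7,0,0.76],[0,0,0,0,7,0,0.76],[0,0,0,0,7,0,0.76],[0,0,0,0,7,0,0.76],[0,0,0,0,7,0,0.76],[0,0,0,0,0,0,0.76]]'; python3 -c "
from h import *
goal([.567,.1291,.13],-98.2)"
```

```text
time_s: 15.17
eef_pos: [0.5669, 0.1291, 0.1301]
eef_rot: [0.64, -0.64, 0.301, -0.301]
wrist_force: [-0.1, -0.2, 0.6]
opening: 0.118
t 15.17 pos [0.5669 0.1291 0.1301] F [-0.1146 -0.1583  0.6044] T [-0.0336  0.0472 -0.027 ] open 0.118
 shift now-axes [0.0588 0.1288 0.0287] after-turn axes [0.0183 0.1288 0.0628] rotvec deg [-0.0076 47.7736  0.0016] q6 0.9000372763806981
 tool x [ 0.6371 -0.7708  0.0001] y [ 0.0001  0.     -1.    ]
```

```bash
python3 -m jog '[[0,0,0,0,7,0,0.76],[0,0,0,0,7,0,0.76],[0,0,0,0,7,0,0.76],[0,0,0,0,7,0,0.76],[0,0,0,0,7,0,0.76],[0,0,0,0,6,0,0.76],[0,0,0,0,0,0,0.76]]'; python3 -c "
from h import *
from bench import camera
goal([.567,.1291,.13],-98.2)
for n in ('side','top'): cv2.imwrite(f'pics/{n}11.png',camera(n))
crop('side','pics/side11.png',274,95,334,165,8,'pics/k6.png',2.2)
crop('top','pics/top11.png',190,160,280,210,8,'pics/k7.png',1.8)"
```

```text
time_s: 15.75
eef_pos: [0.5667, 0.1291, 0.1299]
eef_rot: [0.495, -0.495, 0.505, -0.505]
wrist_force: [-0.7, 0.9, -0.4]
opening: 0.118
t 15.75 pos [0.5667 0.1291 0.1299] F [-0.7115  0.8832 -0.4124] T [-0.0651  0.0022  0.013 ] open 0.118
 shift now-axes [-0.0196 -0.1272  0.2824] after-turn axes [-0.054  -0.1271  0.278 ] rotvec deg [0.0252 7.0228 0.005 ] q6 1.611255138795596
 tool x [-0.0205 -0.9998  0.0001] y [-0.0004 -0.0001 -1.    ]
```

View pics/k6.png

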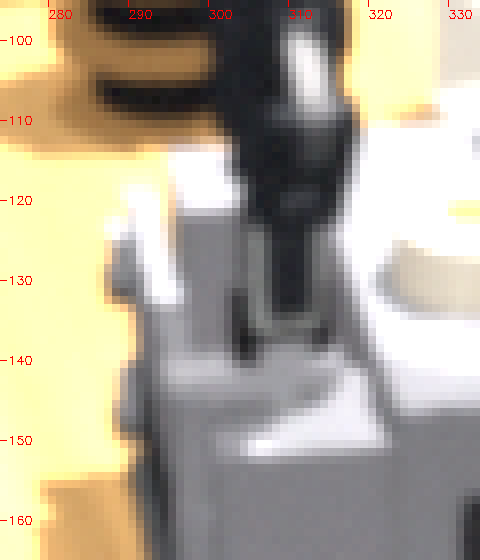

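View pics/k7.png

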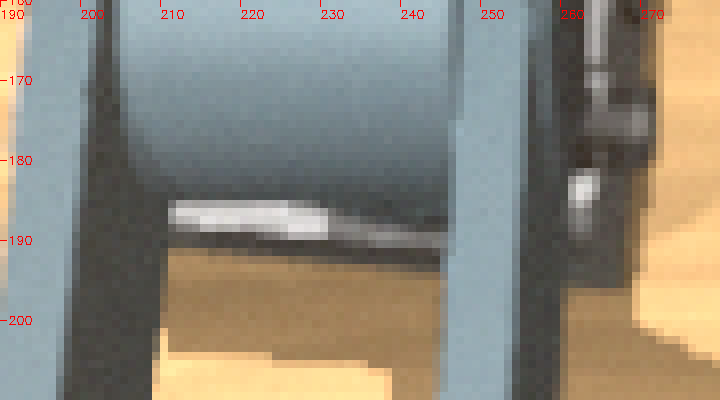

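The tongue has swung to the front, at (294–305,141) in the side view. I'll turn a bit further to cover the cage play.

```bash
python3 -m jog '[[0,0,0,0,5,0,0.76],[0,0,0,0,0,0,0.76]]'; python3 -m jog '[[0,0,0,0,4,0,0.76],[0,0,0,0,0,0,0.76]]';  python3 -c "
from h import *
from bench import camera
goal([.567,.1291,.13],-98.2)
for n in ('side',): cv2.imwrite(f'pics/{n}12.png',camera(n))
crop('side','pics/side12.png',274,95,334,165,8,'pics/k8.png',2.2)"
```

```text
time_s: 16.02
eef_pos: [0.5669, 0.1292, 0.1302]
eef_rot: [0.473, -0.473, 0.526, -0.526]
wrist_force: [-0.2, 1.0, -0.4]
opening: 0.122
time_s: 16.18
eef_pos: [0.5669, 0.1291, 0.1302]
eef_rot: [0.454, -0.454, 0.542, -0.542]
wrist_force: [-0.6, -0.7, -0.0]
opening: 0.115
t 16.18 pos [0.5669 0.1291 0.1302] F [-0.6461 -0.7259 -0.0301] T [ 0.0543 -0.0367  0.0229] open 0.115
 shift now-axes [0.0134 0.1546 0.1206] after-turn axes [0.0172 0.1546 0.1201] rotvec deg [ 0.0007 -1.8299 -0.0025] q6 1.765756908606884
 tool x [-0.1742 -0.9847 -0.    ] y [-0.  0. -1.]
```

View pics/k8.png

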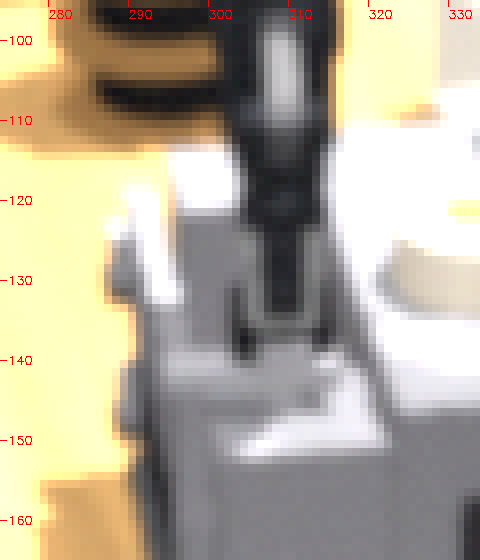

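```bash
python3 -m jog '[[0,0,0,0,4,0,0.76],[0,0,0,0,0,0,0.76]]'; python3 -m jog '[[0,0,0,0,3,0,0.76],[0,0,0,0,0,0,0.76]]';  python3 -c "
from h import *
from bench import camera
goal([.567,.1291,.13],-98.2)
for n in ('side',): cv2.imwrite(f'pics/{n}13.png',camera(n))
crop('side','pics/side13.png',274,95,334,165,8,'pics/k9.png',2.2)"
```

```text
time_s: 16.4
eef_pos: [0.5669, 0.1291, 0.1302]
eef_rot: [-0.435, 0.435, -0.557, 0.557]
wrist_force: [-0.4, 0.1, -0.1]
opening: 0.119
time_s: 16.57
eef_pos: [0.5669, 0.1291, 0.1302]
eef_rot: [-0.421, 0.421, -0.568, 0.568]
wrist_force: [-1.3, 0.2, 0.9]
opening: 0.12
t 16.57 pos [0.5669 0.1291 0.1302] F [-1.3103  0.1612  0.8856] T [0.0832 0.1158 0.5296] open 0.12
 shift now-axes [0.0155 0.2392 0.0772] after-turn axes [0.0271 0.2392 0.074 ] rotvec deg [-0.0101 -8.7681  0.0063] q6 1.8870457743903832
 tool x [-0.2918 -0.9565  0.0001] y [ 0.0001 -0.0001 -1.    ]
```

View pics/k9.png

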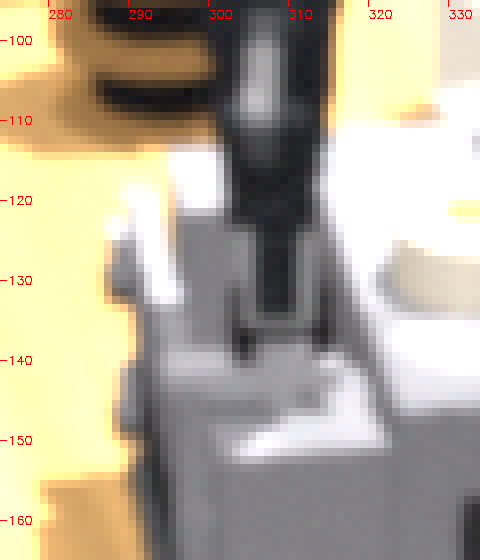

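Torque has risen to 0.53 Nm, so it's at the stop or locked. I'll back off a little, open, lift and check the drop.

```bash
python3 -m jog '[[0,0,0,0,-4,0,0.76],[0,0,0,0,0,0,0.6],[0,0,0,0,0,0,0.5],[0,0,0,0,0,0,0.4],[0,0,0,0,0,0,0.4]]'; python3 -m jog '[[0,-8,0,0,0,0,0.4],[0,-15,0,0,0,0,0.4],[0,-20,0,0,0,0,0.4],[0,-30,0,0,0,0,0.4],[0,-35,0,0,0,0,0.4],[0,-20,0,0,0,0,0.4],[0,0,0,0,0,0,0.4]]';  python3 -c "
from h import *
from bench import camera
goal([.567,.1291,.13],-98.2)
for n in ('side','top'): cv2.imwrite(f'pics/{n}14.png',camera(n))
crop('side','pics/side14.png',274,95,334,165,8,'pics/m1.png',2.2)"
```

```text
time_s: 17.03
eef_pos: [0.5669, 0.129, 0.1301]
eef_rot: [0.439, -0.439, 0.554, -0.554]
wrist_force: [-0.6, -0.1, 0.2]
opening: 0.294
time_s: 17.62
eef_pos: [0.5699, 0.1293, 0.2651]
eef_rot: [-0.442, 0.436, -0.552, 0.556]
wrist_force: [0.2, 0.5, 0.7]
opening: 0.297
t 17.62 pos [0.5699 0.1293 0.2651] F [0.1614 0.4637 0.6672] T [ 0.0406 -0.0776 -0.0164] open 0.297
 shift now-axes [  1.1735 135.0679  -4.1953] after-turn axes [  0.5693 135.1064  -2.8694] rotvec deg [-0.5941 -4.9793 -0.1259] q6 1.8208557906691607
 tool x [-0.228  -0.9737 -0.0026] y [ 0.0106  0.0002 -0.9999]
```

View pics/m1.png

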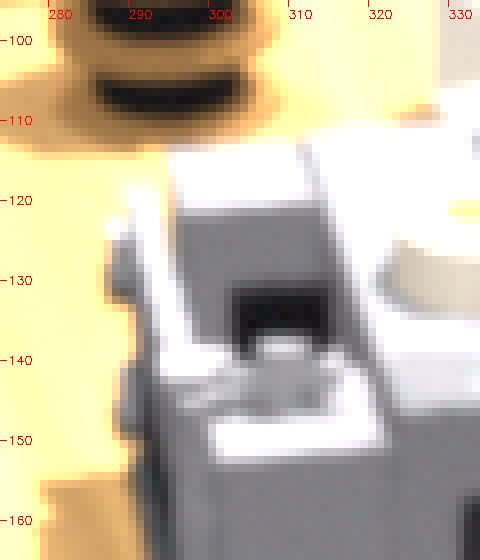

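```bash
python3 -m jog '[[0,-20,25,0,-7,0,0.4],[0,0,35,0,-7,0,0.4],[0,0,35,0,-7,0,0.4],[0,0,35,0,-7,0,0.4],[0,0,35,0,-7,0,0.4],[0,0,35,0,0,0,0.4],[0,0,35,0,0,0,0.4],[0,0,0,0,0,0,0.4]]';  python3 -c "
from h import *
from bench import camera
for n in ('side','top'): cv2.imwrite(f'pics/{n}15.png',camera(n))
crop('side','pics/side15.png',280,105,330,165,10,'pics/n1.png',1.6)
crop('top','pics/top15.png',188,160,278,204,8,'pics/n2.png',1.6)"
```

```text
time_s: 18.38
eef_pos: [0.7973, 0.1614, 0.2679]
eef_rot: [-0.584, 0.587, -0.399, 0.393]
wrist_force: [-0.1, -0.2, -2.3]
opening: 0.296
```

View pics/n1.png

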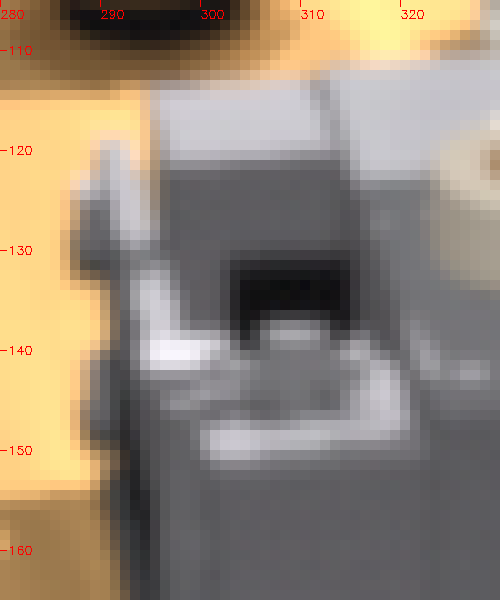

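View pics/n2.png

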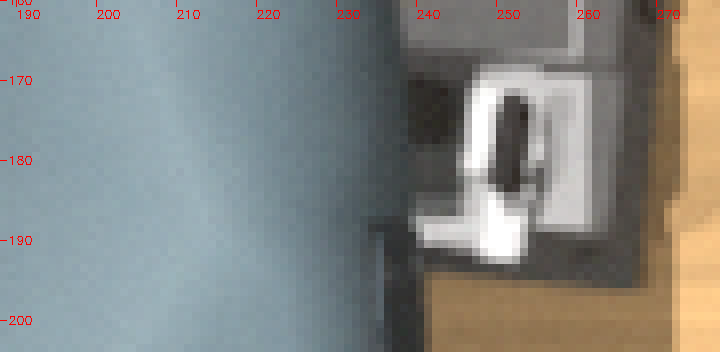

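View pics/top15.png

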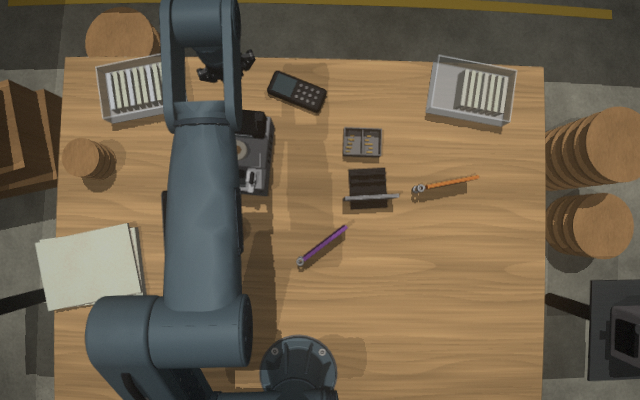

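```bash
python3 -c "
from h import *
K=np.array([.567,.1295])
R=Ro.from_euler('z',-4.2,degrees=True).as_matrix()[:2,:2]
def p(l,z,k=K): return proj('side',[*(k+R@np.array(l)),z]).round(2)
print('initial: top far',p((0,.016),.1675),'bottom near',p((0,-.016),.1425))
for d in (0,.005):
  print(d,'top far edge L/R',p((-.016,.0045),.1675-d),p((.016,.0045),.1675-d),'bottom near L/R',p((-.016,-.0045),.1425-d),p((.016,-.0045),.1425-d),'tongue tip mid',p((-.038,0),.143-d))
  print('   top cam wing ends',proj('top',[*(K+R@np.array([-.016,0])),.1675-d]),proj('top',[*(K+R@np.array([.016,0])),.1675-d]),'tongue tip',proj('top',[*(K+R@np.array([-.038,0])),.143-d]))
s0=cv2.cvtColor(cv2.imread('pics/side0.png'),6); s1=cv2.cvtColor(cv2.imread('pics/side15.png'),6)
print('init col 307/308 rows122-143',s0[122:144,307],s0[122:144,308])
for c in (304,306,309,312): print('now',c,s1[126:144,c])
t=cv2.cvtColor(cv2.imread('pics/top15.png'),6)
for r in range(169,195): print(r,t[r,244:260])
"
```

```text
initial: top far [307.91 125.24] bottom near [310.  140.3]
0 top far edge L/R [302.23 127.92] [314.94 126.85] bottom near L/R [303.   138.59] [315.59 137.48] tongue tip mid [294.07 138.29]
   top cam wing ends [249.599  183.2068] [250.7922 171.1239] tongue tip [250.0773 192.0386]
0.005 top far edge L/R [302.29 129.73] [314.95 128.65] bottom near L/R [303.06 140.34] [315.6  139.23] tongue tip mid [294.15 140.04]
   top cam wing ends [249.8638 183.3453] [251.0518 171.3108] tongue tip [250.3354 192.1397]
init col 307/308 rows122-143 [ 57  57  56  53  46  39  34  36  36  38  40  46  55  62  60  53  52  59
  81 111 134 139] [ 58  57  56  52  40  30  24  26  26  27  25  23  27  30  30  27  28  41
  81 123 148 153]
now 304 [59 58 58 56 45 31 20 14 12 13 14 17 26 44 72 92 84 79]
now 306 [59 59 58 53 41 26 17 13 11 11 24 54 73 66 67 73 73 71]
now 309 [ 58  59  58  52  40  25  15  11  10  13  37  82 106  87  75  74  74  73]
now 312 [58 58 57 51 38 23 13 12  9 11 26 52 71 70 73 74 72 68]
169 [ 46  46  44  79 113 121 122 125 127 127 127 119 106 106 106 105]
170 [ 38  40  58 107 140 134 134 133 1
[... 979 characters left out ...]
 77 103 101  75 109 129 125 128]
185 [ 63  84 119 129 142 165 143  99  97  97  81  87 118 128 128 127]
186 [ 58  83 118 127 145 166 156 124 120 117  74  92 125 129 129 127]
187 [113 119 131 138 147 165 164 154 154 134  80 110 129 128 128 128]
188 [137 136 136 141 149 165 167 165 160 120  71  89  95  95  99 100]
189 [130 130 131 136 154 166 165 165 153 112  53  47  46  51  56  56]
190 [103 111 115 133 158 166 164 163 154 111  54  45  46  45  46  46]
191 [ 55  69  72 103 139 157 164 164 145  91  49  48  45  47  46  43]
192 [ 38  39  39  57  85 108 119 119 104  57  49  46  48  45  46  42]
193 [45 42 41 43 44 46 45 52 55 45 46 47 47 46 46 44]
194 [65 64 61 58 58 56 50 52 47 48 45 46 44 48 47 45]
```

```bash
python3 -c "
from h import *
goal([.60,-.05,.30],-68)"
```

```text
t 18.48 pos [0.794  0.1601 0.2715] F [-0.0094  0.0804 -0.2598] T [ 0.0319  0.0108 -0.0075] open 0.297
 shift now-axes [ 122.8018  -26.7943 -258.4594] after-turn axes [ 122.1693  -28.5122 -258.5753] rotvec deg [ 0.4517 -0.1562 -0.1497] q6 1.2426394342800542
 tool x [ 0.3721 -0.9282 -0.0026] y [-0.0083 -0.0005 -1.    ]
```

```bash
python3 -m jog '[[15,-7,-32,0,0,0,0.4],[15,-7,-32,0,0,0,0.4],[15,-7,-32,0,0,0,0.4],[15,-7,-32,0,0,0,0.4],[15,0,-32,0,0,0,0.4],[15,0,-32,0,0,0,0.4],[15,0,-32,0,0,0,0.4],[15,0,-32,0,0,0,0.4]]'; python3 -m jog '[[25,0,0,0,0,0,0.4],[25,0,0,0,0,0,0.4],[0,0,0,0,0,0,0.4]]'; python3 -c "
from h import *
from bench import camera
for n in ('side','top'): cv2.imwrite(f'pics/{n}16.png',camera(n))
crop('side','pics/side16.png',274,95,344,170,8,'pics/o1.png',1.8)
crop('top','pics/top16.png',188,100,278,204,7,'pics/o2.png',1.8)
R=Ro.from_euler('z',-4.2,degrees=True).as_matrix()[:2,:2]
pin=np.array([.5475,.286])
print('exp knuckle hi top@.108',proj('top',[*pin,.108]),'door end/hinge top@.13',proj('top',[*(pin+R@np.array([0,-.163])),.13]),proj('top',[*(pin+R@np.array([0,-.013])),.13]))
"
```

```text
time_s: 19.15
eef_pos: [0.5983, -0.0475, 0.3066]
eef_rot: [0.586, -0.586, 0.396, -0.397]
wrist_force: [-0.0, -0.6, 1.3]
opening: 0.3
time_s: 19.4
eef_pos: [0.6187, -0.0972, 0.3066]
eef_rot: [-0.584, 0.585, -0.397, 0.398]
wrist_force: [0.8, 0.6, 0.1]
opening: 0.299
exp knuckle hi top@.108 [196.565  185.0844] door end/hinge top@.13 [254.0636 189.9748] [199.2484 184.9571]
```

View pics/o1.png

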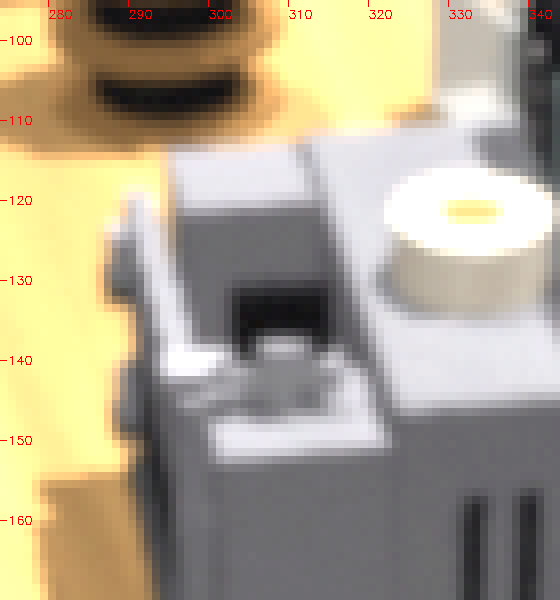

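View pics/o2.png

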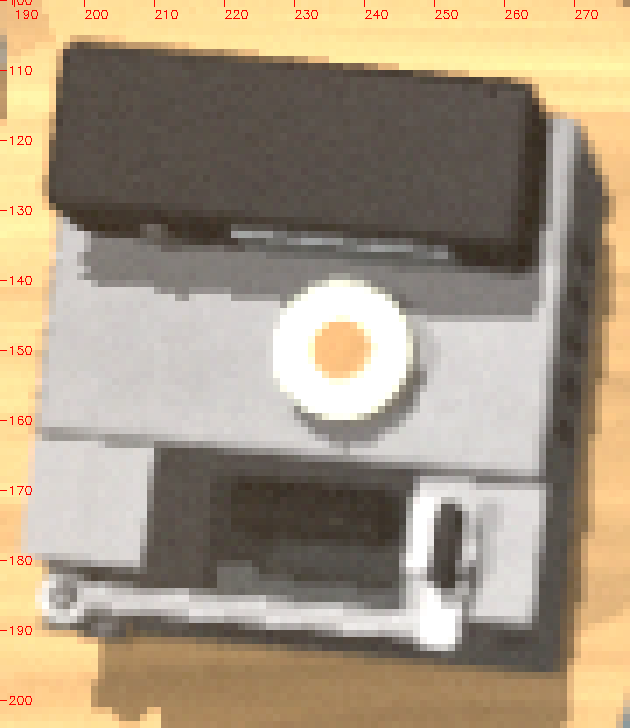

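View pics/side16.png

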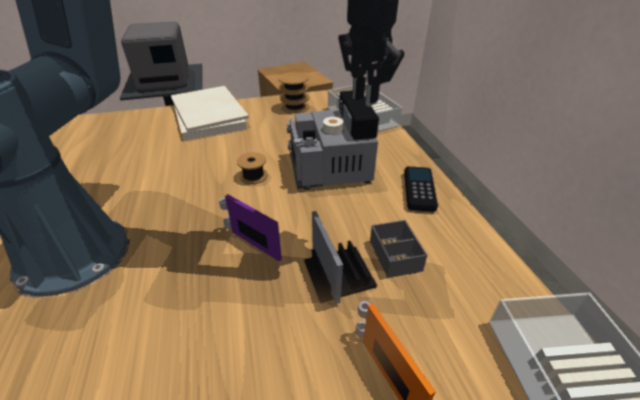

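The top view shows the door lying straight across the opening from (199,186) to about (253,190). The knuckle ring is at (196,185) with the pin inside it, and the tongue at (251,188) lies over the door. The labels, reel, bin and blank haven't moved, and the arm is clear.

```bash
python3 -c "
from bench import hand_in; print(hand_in())"
```

```text
the job is handed in; nothing more can be done
None
```

I took the knuckled door out of the rack, hung it on both pins, shut it across the opening and turned the winged stud clockwise until it locked. The job was handed in at about 19.5 s, with the arm clear and touching nothing.

**Last checks**
- **Hanging:** the knuckles met the brackets at a tool height of 0.101 m, against 0.1009 m predicted, and side forces stayed under about 3 N. In the top view the upper knuckle ring sits around its pin, and the door lies parallel to the machine front.
- **Stud:** the wing lies at about 1.57 rad, with the tongue over the door's upper edge. Its top edge in the side view is at row 130.4. I expected about 130.1 if dropped and 128.3 if still up, so I read it as dropped. That margin is only about 2 pixels.
- **Left alone:** in the last pictures I saw no movement of the blank panel, reel, label roll or bin.

**What disagreed**
- **Camera and arm:** they differed by 1 to 3 mm. I allowed for it by comparing parts within the same picture.
- **Fingertips:** they looked about 15 to 20 mm higher in the side view than the reported tool position, so I set the depth on the wing from the picture.
- **Wrong-way move:** after lifting the door I first moved it sideways in the wrong direction. It was high and clear, and no contact showed in the forces.
- **End of the turn:** the wrist torque reached 0.53 Nm at the end of the stud's turn, then I backed off and released.

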